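# Pack the changeover tooling tray

### The job

Pack the blue tray with the tooling for the next changeover: the V-block in the rectangular nest, the flanged bush with the bore in the round nest, flange down, and the toggle clamp standing upright on the tray's bare floor right beside the nests, its bar pointing across the tray; set the steel parts down, do not drop them. When all three are in, stand the wooden block that fills the gap left between the clamp's foot plate and the end wall, to keep the clamp from sliding about. Leave the flat-topped block, the solid button and the other wooden block where they are.

Things in the scene. Friction and masses are not known exactly. Their poses are not given: they have to be found in the camera images.
- tray: Blue tray fixed to the bench, 316 (y) x 112 (x) mm, walls 30 high, 5 thick, plus a 4 mm lip all round; inside 306 x 102 mm, floor 5 mm thick. Origin: centre of the underside. The two nests fill y = -15 to +153 mm. The bare bay is y = -153 to -15 mm, between the nests' side face and the tray's -y end wall.
- nest_rect: Grey plastic insert fixed in the tray, 100 (x) x 84 (y) x 24 mm, axes parallel to the tray's; next to the bay or at the tray's +y end. Rectangular pocket 66 (x) x 52 (y) mm, 16 mm deep, in its middle. Origin: centre of the underside, 5 mm above the bench; pocket floor 8 mm above the origin, rim 24 mm.
- nest_round: The other grey plastic insert, same outer size and mounting, with a round pocket of 60 mm diameter, 16 mm deep. Origin: centre of the underside; the pocket floor is 8 mm above it, the rim 24 mm.
- vblock: Steel V-block 56 (x) x 42 (y) x 46 mm, about 0.55 kg, with a 28 mm wide, 14 mm deep V groove along x in its top. Origin: centre of the underside, z up. To be taken across y. Goes into nest_rect with its long side along the nest's x.
- bush: Flanged steel bush with a 25 mm bore visible from above: flange 50 mm diameter and 10 mm thick at the bottom, above it a 38 mm diameter barrel, 42 mm high in all, about 0.25 kg. Origin: centre of the underside, z up. Goes into nest_round as it stands, at any yaw.
- clamp: Upright rigid toggle clamp on an aluminium foot plate 90 (x) x 76 (y) x 12 mm; 155 mm high, 0.55 kg. Origin: centre of the plate's underside, z up. Body 18 mm wide in y; bar points to +x. Red upright handle 26 (x) x 20 (y) mm at x = -4, z = 85 to 155 mm: take it from above across y. Its x goes along the tray's x, either way round, plate 2 to 8 mm from the nests, so that the thick wood fits behind.
- wood_thick: Light wooden block 88 (x) x 48 (y) x 60 mm, standing, about 0.17 kg. Origin: centre of the underside, z up. Take it across y. It fills the gap between the clamp's plate and the tray's -y end wall, standing, its x along the tray's x.
- flat_block: Look-alike of the V-block: steel block of the same outer size with a flat top and two dark bolt holes. Stays where it is.
- solid_button: Look-alike of the bush: same outer shape, but solid with a closed flat top. Stays where it is.
- wood_thin: Look-alike of the wooden block: 88 x 28 x 60 mm, too thin for the gap. Stays where it is.
Not all that is in view belongs to the job. What is shaped like the vblock but green, pink or red is not meant.

How it is judged:
On the way, in this order (a step that is already met when the one before it is completed fails the run):
1. V-block, bush and clamp are all in their places in the tray (horizontal distance between vblock and nest_rect below 0.009 m and z of vblock in the frame of nest_rect between 0.004 and 0.0115 m and angle between each of vblock, bush, clamp's own z axis and vertical below 0.08 rad and angle between the x axis of vblock and the x axis of nest_rect, either way round below 0.25 rad and horizontal distance between bush and nest_round below 0.009 m and z of bush in the frame of nest_round between 0.004 and 0.0115 m and x of clamp in the frame of tray between -0.012 and 0.012 m and y of clamp in the frame of tray between -0.075 and -0.048 m and z of clamp in the frame of tray between 0.001 and 0.0085 m and angle between the x axis of clamp and the x axis of tray, either way round below 0.2 rad), for 0.2 s.
2. then the thick wooden block stands in the gap between the clamp's plate and the end wall (x of wood_thick in the frame of tray between -0.013 and 0.013 m and y of wood_thick in the frame of tray between -0.134 and -0.11 m and z of wood_thick in the frame of tray between 0.001 and 0.0085 m and angle between wood_thick's own z axis and vertical below 0.08 rad), for 0.2 s.
At the end, for the whole second after the job is handed in: V-block and bush flat on their pocket floors, centred within 9 mm, V-block aligned; clamp flat on the tray floor at tray y -75 to -48 mm, x within 12 mm, bar across; thick wood standing on the floor at tray y -134 to -110 mm, x within 13 mm; all upright within 0.08 rad, at rest (all of step 1 and all of step 2 and linear speed of each of vblock, bush, clamp, wood_thick below 0.02 m/s); the robot touches nothing.
It fails at once if a look-alike is shifted more than 25 mm (distance of any of flat_block, solid_button, wood_thin from where it was at the start of the episode above 0.025 m).
It fails at once if a steel part is dropped (falls free, faster than 0.7 m/s) ((contact force between vblock and the fingers below 0.05 N and linear speed of vblock above 0.7 m/s) or (contact force between bush and the fingers below 0.05 N and linear speed of bush above 0.7 m/s) or (contact force between clamp and the fingers below 0.05 N and linear speed of clamp above 0.7 m/s)).
It also fails if it takes over 109 s, if anything falls off the work surface, if the arm or the gripper's body presses on something with over 40 N, if the wrist force passes 120 N, or if a joint passes its speed limit or range.

### The arm

A 6-joint arm with a two-finger parallel gripper is mounted at the origin on the work surface. World frame = base frame: x ahead of the robot, y to its left, z up, the work surface at z = 0. Lengths are in m, angles in rad, forces in N, time in s.
With the tool pointing down it reaches from about 0.425 to 0.95 m from the base axis. Payload 3.5 kg.
Tool frame: the origin (TCP) lies midway between the tips of the shut fingers; the grasp point (between the pads) lies 19 mm behind it (ctrl.hold_point_z is the distance from the TCP to the grasp point, in m); z points along the fingers, y is the line along which they close (so a half turn about z gives the same grasp; the last joint's range is limited). The gripper opens to 85 mm and grips with 20 to 120 N. Pads are 22 mm wide; open, the fingers measure 114 mm over their backs; the gripper's body (76 mm by 85 mm) begins 54 mm behind the grasp point. The pads swing forward as they close: fully open they stand 13 mm farther back than shut.
Start: joints at [0.971, 0.286, 1.577, -0, 1.279, -0.15], TCP at [0.293, 0.608, 0.231] pointing down, gripper open.
Joint ranges: [-2.77, 2.77], [-0.9, 2.22], [0.21, 2.48], [-1.53, 4.67], [0.24, 2.81], [-2.84, 2.84]. Speed limits (rad/s): [2.79, 2.79, 3.14, 3.14, 3.14, 3.14].

### API

Orientations are given as a unit quaternion [x, y, z, w].
In Python, from plant import readout, cams, sign_off, ctrl gives the robot as it stands. The module is installed in compiled form; this text tells all that it offers.
- The arm moves only by the tool step_arm, never from a script. Its argument "increments" is a list of rows, each a list of 2 entries, a list of its own where there are three numbers: the shift along the world's x, y, z in mm, then the turn, a rotation vector about the world's x, y, z in rad. In form: [[[x, y, z], [rx, ry, rz]], ...]. A call has 1 to 8 rows; each row shifts and turns the commanded pose from where the row before left it; what a row does not reach is not made up. A row lasts 1/12 s, in which the tool goes at most 41.7 mm and 7.16 degrees, less where a joint would pass 70% of its speed; a pose out of reach is approached as far as the arm can. A call is refused whole if a number of a shift passes 41.7 or a number of a turn 0.125, either way. A call with a gripper value outside its range is refused whole. "fingers" is the opening, from -1 (shut) to 1 (fully open), set as the call begins (left out, the last holds). The fingers move at their own pace and stop on an object; "grip_force" is the grip in N (left out, the last holds). Time passes only in rows, so rows that do not move let the fingers close. It gives the time, the measured TCP pose, the force, the opening and the grip force at its end, in the units of the state.
- readout.get_state(): the state, without advancing time (a new reading comes with each control period).
- cams.read_camera(name): name is "scene" or "top" or "wrist"; returns the picture (480x640x3 uint8, red, green, blue); there is no depth.
- cams.get_calibration(name): a dict with "fx", "fy", "cx", "cy" (pixels), "distortion" ([k1, k2, p1, p2, k3] as OpenCV has them; the pictures are not rectified), "eye" and "rotation" of the camera in the world; the wrist camera has in their place "T_tool_cam" (4x4, takes a point from camera to tool coordinates, whose origin is the TCP and whose axes are the flange's). Camera axes: x right, y up, looking along -z (the intrinsics and any distortion apply to the point x, -y, -z); pixel columns grow to the right and rows downward; lengths in m; the calibration is good to about 2 mm. A picture is of the moment at which its call begins: read the wrist's pose just before it. get_calibration takes no time and is no camera call.
- sign_off(): hands the job in; it is judged then, once.
The state is a dict: "time": time; "qpos": joint angles; "dq": joint speeds; "joint_efforts": joint torques, N m; "eef_pos": TCP position; "tcp_rot": TCP orientation; "contact_force": force on the tool from outside, world axes, zero at the start; "wrist_torque": the same for the moment, N m; "opening": opening from 0.0 (shut) to 1.0 (fully open); "finger_force": force on a finger pad.
Only numpy, scipy, OpenCV 4.12 (cv2) and the standard library are available. Lean on these libraries where they do the work, as an engineer would, in place of code of your own. Each camera call takes 0.05 s, during which the arm holds its last target. There are 200 camera calls.

## Working session

There is one attempt and no reset: what is moved stays moved. The work goes in short steps, Python scripts to look and compute and a tool call to move; the robot and the scene stay as the last step left them, time stands still between calls to the robot, and variables do not carry over. Pictures are saved under pics/ and viewed, at most 14 in all, crops included, and the job is handed in when it is done.

Besides the shell and the picture viewer there is one more tool, called as a command line: name --argument value ..., lists and objects as JSON in quotes. step_arm: Moves the arm, as the interface text tells. Its arguments: {"type":"object","properties":{"increments":{"type":"array","items":{"type":"array"}},"fingers":{"type":"number"},"grip_force":{"type":"number"}},"required":["increments"]}

```bash
mkdir -p pics; cat > h.py <<'E'
import numpy as np, cv2
from scipy.spatial.transform import Rotation as R
from plant import readout, cams, sign_off, ctrl
def pose(name, st=None):
    c=cams.get_calibration(name)
    if 'T_tool_cam' in c:
        st=st or readout.get_state(); T=np.eye(4); T[:3,:3]=R.from_quat(st['tcp_rot']).as_matrix(); T[:3,3]=st['eef_pos']
        T=T@np.array(c['T_tool_cam'])
        return c,T[:3,3],T[:3,:3]
    r=np.array(c['rotation']); 
    if r.shape!=(3,3): r=R.from_quat(r).as_matrix()
    return c,np.array(c['eye']),r
def ray(cal,px):
    c,e,r=cal
    K=np.array([[c['fx'],0,c['cx']],[0,c['fy'],c['cy']],[0,0,1.]])
    p=cv2.undistortPoints(np.array(px,float).reshape(-1,1,2),K,np.array(c['distortion'],float)).reshape(-1,2)
    d=np.c_[p[:,0],-p[:,1],-np.ones(len(p))]@r.T
    return e,d
def onz(cal,px,z):
    e,d=ray(cal,px); return e+d*((z-e[2])/d[:,2])[:,None]
def tri(c1,p1,c2,p2):
    A=np.zeros((3,3));b=np.zeros(3)
    for c,p in((c1,p1),(c2,p2)):
        e,d=ray(c,[p]);d=d[0]/np.linalg.norm(d[0]);M=np.eye(3)-np.outer(d,d);A+=M;b+=M@e
    return np.linalg.solve(A,b)
def snap(name,f=None):
    cal=pose(name); im=cams.read_camera(name)
    if f: cv2.imwrite('pics/'+f,im[:,:,::-1])
    return cal,im
E
python3 - <<'E'
from h import *
for n in('scene','top','wrist'):
    cal,im=snap(n,n+'0.png'); print(n,cal[1].round(3),cal[2].round(3).tolist(),cal[0]['fx'],cal[0]['distortion'])
print(readout.get_state(),ctrl.hold_point_z)
print(cams.get_calibration('wrist')['T_tool_cam'])
E
```

```text
scene [ 1.341 -0.111  1.001] [[0.186, -0.732, 0.655], [0.983, 0.136, -0.128], [0.005, 0.667, 0.745]] 547.3854006377437 [-0.13982617  0.          0.          0.          0.        ]
top [0.35  0.027 1.367] [[0.022, 0.991, -0.129], [-1.0, 0.021, -0.006], [-0.003, 0.129, 0.992]] 596.1843901585758 [-0.03020084  0.          0.          0.          0.        ]
wrist [0.23  0.64  0.372] [[0.435, -0.865, -0.249], [0.9, 0.418, 0.123], [-0.002, -0.278, 0.961]] 355.85846697495714 [-0.05644898  0.          0.          0.          0.        ]
{'time': 0.15, 'qpos': array([ 9.71010174e-01,  2.87004977e-01,  1.57784682e+00,  7.16048747e-06,
        1.27858230e+00, -1.49972045e-01]), 'dq': array([-0.00132749, -0.00251243, -0.00537875, -0.00122737,  0.00079905,
        0.00108488]), 'joint_efforts': array([ 1.05627860e-03, -4.06603432e+01, -2.93139625e+01, -1.07808430e-04,
        3.94794013e-03,  2.50025536e-06]), 'eef_pos': array([0.29315317, 0.60745355, 0.23023308]), 'tcp_rot': array([ 2.23016672e-01,  9.74814196e-01, -8.55525890e-04, -3.40321592e-04]), 'contact_force': array([-0.2204624 , -1.20063245,  0.21096532]), 'wrist_torque': array([-0.00361375,  0.00400687, -0.03743775]), 'finger_force': 0.0, 'opening': 1.002239641181238} 0.0187
[[-7.73587308e-04  9.60617325e-01  2.77873633e-01  7.05938237e-02]
 [ 9.99999667e-01  6.71307223e-04  4.63223877e-04  1.64180352e-03]
 [ 2.58442304e-04  2.77873899e-01 -9.60617525e-01 -1.42117106e-01]
 [ 0.00000000e+00  0.00000000e+00  0.00000000e+00  1.00000000e+00]]
```

View pics/top0.png

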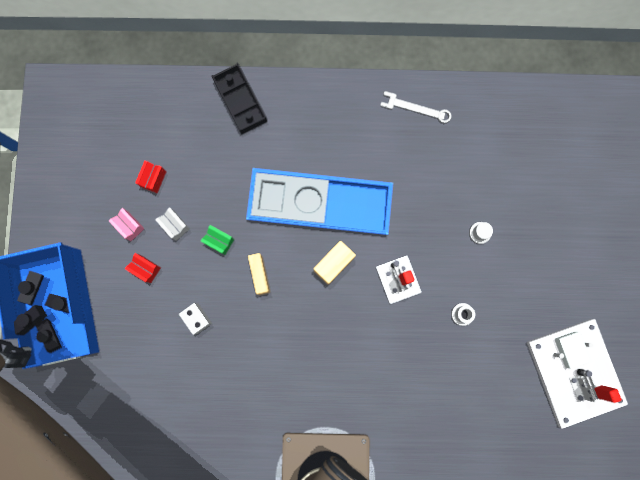

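View pics/scene0.png

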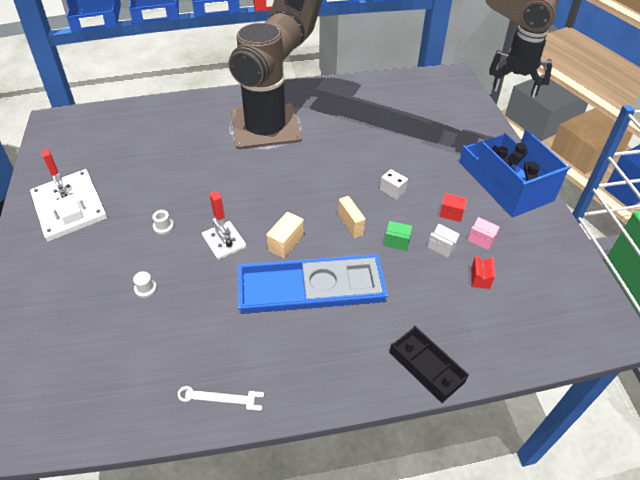

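Candidates (top view pixels): V-block-like: white grooved (171,224) is the choice; red (150,177), (143,268), pink (125,225), green (216,240), and the white flat block with holes (193,319) are not. Bush: with bore (463,315) is the choice; solid (482,233) is not. Clamp: small one (399,280) is the choice; the big fixture (577,373) is not. Wood: thick (334,263) is the choice; thin (258,274) is not. The tray is at (320,202), with the rectangular nest at the far +y end (272,196) and the round nest beside the bay (308,199).

```bash
python3 - <<'E'
from h import *
def masks(im):
    hsv=cv2.cvtColor(im,cv2.COLOR_RGB2HSV);h,s,v=cv2.split(hsv)
    return {'white':((s<40)&(v>165)),'wood':((h>8)&(h<28)&(s>60)&(v>120)),'blue':((h>100)&(h<120)&(s>150)&(v>100)),'red':((h<6)|(h>174))&(s>150)&(v>100)}
for n in('top','scene'):
    im=cv2.imread(f'pics/{n}0.png')[:,:,::-1].copy(); cal=pose(n)
    for k,m in masks(im).items():
        cs,_=cv2.findContours(m.astype(np.uint8),cv2.RETR_EXTERNAL,cv2.CHAIN_APPROX_NONE)
        for c in cs:
            if cv2.contourArea(c)<60: continue
            (x,y),_,_=cv2.minAreaRect(c)
            if n=='top' and not(100<x<500 and 150<y<345) or n=='scene' and not(120<x<520 and 160<y<320): continue
            b=cv2.boxPoints(cv2.minAreaRect(c)); w=onz(cal,b,0.03)
            print(n,k,(round(x),round(y)),b.round(1).tolist(),'ctr@.03',w.mean(0)[:2].round(3),'edges',np.linalg.norm(np.diff(w[:3],axis=0),axis=1).round(3))
t=cv2.imread('pics/top0.png')[160:345,130:500]; s=cv2.imread('pics/scene0.png')[150:320,120:500]
cv2.imwrite('pics/crop.png',np.vstack([cv2.resize(t,(780,390),interpolation=3)[:300],cv2.resize(s,(780,300),interpolation=3)]))
E
```

```text
top white (463, 314) [[447.0, 314.0], [462.5, 298.5], [478.5, 314.5], [463.0, 330.0]] ctr@.03 [ 0.366 -0.298] edges [0.05 0.05]
top white (193, 318) [[177.60000610351562, 313.6000061035156], [193.60000610351562, 302.1000061035156], [208.60000610351562, 323.0], [192.5, 334.5]] ctr@.03 [0.344 0.303] edges [0.044 0.058]
top white (398, 279) [[375.29998779296875, 266.1000061035156], [407.20001220703125, 254.1999969482422], [421.5, 292.29998779296875], [389.6000061035156, 304.29998779296875]] ctr@.03 [ 0.441 -0.154] edges [0.077 0.091]
top white (332, 260) [[314.0, 268.0], [340.5, 241.5], [350.0, 251.0], [323.5, 277.5]] ctr@.03 [ 0.482 -0.004] edges [0.085 0.03 ]
top white (481, 232) [[470.0, 222.0], [492.0, 222.0], [492.0, 243.0], [470.0, 243.0]] ctr@.03 [ 0.551 -0.341] edges [0.05  0.048]
top white (170, 223) [[154.1999969482422, 219.39999389648438], [169.1999969482422, 206.3000030517578], [186.3000030517578, 225.8000030517578], [171.3000030517578, 238.89999389648438]] ctr@.03 [0.558 0.365] edges [0.045 0.06 ]
top white (289, 197) [[251.3000030517578, 214.39999389648438], [255.899993896
[... 3712 characters left out ...]
03.0], [577.5, 175.5], [524.5, 228.5]] ctr@.03 [0.321 0.658] edges [0.344 0.36 ]
scene red (483, 272) [[469.79998779296875, 286.0], [473.20001220703125, 255.60000610351562], [496.0, 258.1000061035156], [492.6000061035156, 288.5]] ctr@.03 [0.669 0.416] edges [0.092 0.054]
scene red (452, 207) [[439.0, 216.0], [444.79998779296875, 192.89999389648438], [465.8999938964844, 198.1999969482422], [460.20001220703125, 221.3000030517578]] ctr@.03 [0.458 0.42 ] edges [0.088 0.056]
scene red (217, 205) [[209.1999969482422, 192.1999969482422], [218.8000030517578, 190.1999969482422], [224.3000030517578, 217.6999969482422], [214.6999969482422, 219.6999969482422]] ctr@.03 [ 0.343 -0.163] edges [0.025 0.101]
```

View pics/crop.png

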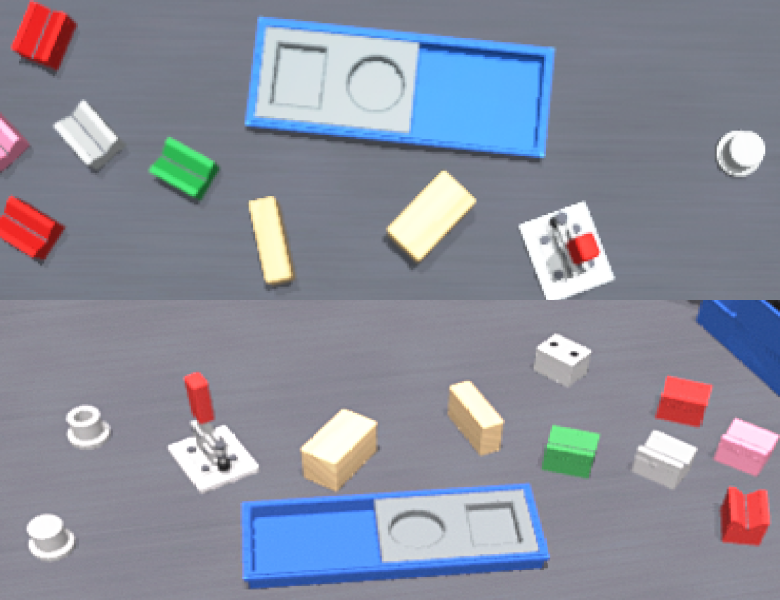

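The crop confirms the picks: the grooved white block at crop (86,133), the bush with the bore at lower crop (88,425), the small clamp at (566,248) and the thick wood at (431,215). In the tray, the rectangular nest is at the far left and the round nest is next to the bay.

step_arm --increments '[[[26,-24,-3],[0,0,0.117]],[[26,-24,-3],[0,0,0.117]],[[26,-24,-3],[0,0,0.117]],[[26,-24,-3],[0,0,0.117]],[[26,-24,-3],[0,0,0.117]],[[26,-24,-3],[0,0,0.117]],[[26,-24,-3],[0,0,0.117]],[[26,-24,-3],[0,0,0.117]]]' --fingers 1 --grip_force 60

```text
time: 0.82
eef_pos: [0.5023, 0.4144, 0.2068]
tcp_rot: [-0.244, 0.97, -0.0, -0.0]
contact_force: [-0.4, 0.3, 0.9]
opening: 0.993
finger_force: 0.0
```

step_arm --increments '[[[27,-26,-3],[0,0,0.117]],[[27,-26,-3],[0,0,0.117]],[[0,0,0],[0,0,0]],[[0,0,0],[0,0,0]]]'

```text
time: 1.15
eef_pos: [0.5565, 0.362, 0.2004]
tcp_rot: [-0.35, 0.937, 0.0, -0.001]
contact_force: [0.1, 0.1, 0.5]
opening: 0.998
finger_force: 0.0
```

```bash
cat >> h.py <<'E'
def where():
    s=readout.get_state(); M=R.from_quat(s['tcp_rot']).as_matrix()
    print('t %.2f'%s['time'],'tcp',np.round(s['eef_pos']*1e3,1),'phi %.3f'%np.arctan2(M[1,1],M[0,1]),'tilt',M[:2,2].round(3),'op %.3f'%s['opening'],'ff %.1f'%s['finger_force'],'F',np.round(s['contact_force'],1),'q',np.round(s['qpos'],2))
E
python3 - <<'E'
from h import *
where(); snap('wrist','w1.png')
E
```

```text
t 1.15 tcp [556.5 362.  200.4] phi 2.286 tilt [-0.001 -0.   ] op 0.998 ff 0.0 F [0.1 0.1 0.5] q [ 0.42  0.29  1.63  0.    1.22 -1.86]
```

View pics/w1.png

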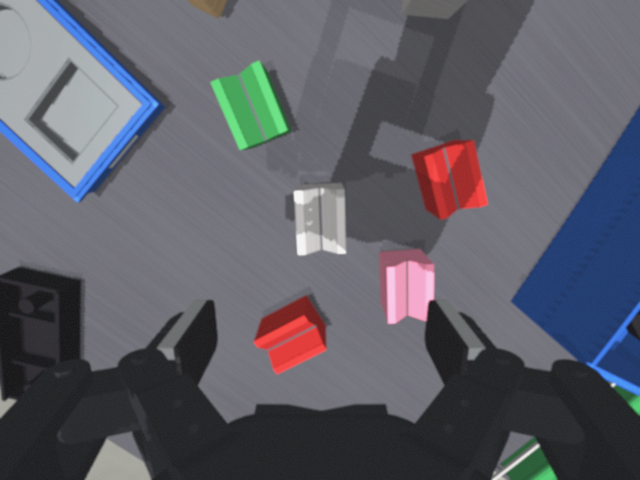

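The wrist view shows the grooved white V-block at (320,219), clear of the pink (407,285) and red blocks. I'll take a second view and triangulate.

step_arm --increments '[[[-20,-25,-20],[0,0,0]],[[-20,-25,-20],[0,0,0]],[[0,0,0],[0,0,0]],[[0,0,0],[0,0,0]]]'

```text
time: 1.53
eef_pos: [0.5112, 0.3134, 0.1579]
tcp_rot: [-0.353, 0.936, 0.0, -0.004]
contact_force: [0.3, 0.4, 0.5]
opening: 0.993
finger_force: 0.0
```

```bash
python3 - <<'E'
from h import *
where(); cal,im=snap('wrist','w2.png')
hsv=cv2.cvtColor(im,cv2.COLOR_RGB2HSV);m=((hsv[...,1]<40)&(hsv[...,2]>140)).astype(np.uint8)
m[330:]=0
cs,_=cv2.findContours(m,cv2.RETR_EXTERNAL,cv2.CHAIN_APPROX_NONE)
for c in cs:
    if cv2.contourArea(c)>500: print(cv2.contourArea(c),cv2.boxPoints(cv2.minAreaRect(c)).round(1).tolist())
a=cv2.imread('pics/w1.png')[165:275,260:380];b=im[:,:,::-1][100:330,200:440]
cv2.imwrite('pics/c2.png',np.hstack([cv2.resize(a,(400,367),interpolation=2),cv2.resize(b,(383,367),interpolation=2)]))
E
```

```text
t 1.53 tcp [511.2 313.4 157.9] phi 2.291 tilt [-0.007 -0.002] op 0.993 ff 0.0 F [0.3 0.4 0.5] q [ 0.38  0.2   1.82  0.    1.13 -1.91]
2583.0 [[298.0, 329.0], [298.0, 278.0], [355.0, 278.0], [355.0, 329.0]]
14414.5 [[-76.5999984741211, 145.0], [0.4000000059604645, 64.5999984741211], [135.6999969482422, 194.10000610351562], [58.79999923706055, 274.5]]
4535.0 [[433.20001220703125, 80.80000305175781], [446.6000061035156, -8.899999618530273], [507.0, 0.20000000298023224], [493.6000061035156, 89.9000015258789]]
```

View pics/c2.png

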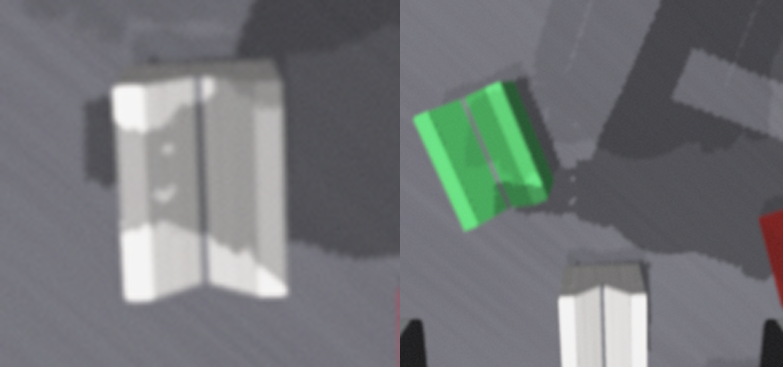

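Left crop: the V-block's top corners are at w1 pixels (294,191), (345,190), (346,253.5) and (297,255). Right crop: the far corners are at w2 (299,286) and (355.4,285.5).

```bash
python3 - <<'E'
from h import *
s1={'tcp_rot':R.from_matrix([[0,0,0],[0,0,0],[0,0,0]] if 0 else np.c_[[np.cos(2.286+np.pi/2),np.sin(2.286+np.pi/2),0],[np.cos(2.286),np.sin(2.286),0],[0,0,-1]]).as_quat(),'eef_pos':np.array([.5565,.362,.2004])}
c1=pose('wrist',s1); c2=pose('wrist')
for a,b in(((294,191.4),(299,286.1)),((344.9,189.6),(355.4,285.5))): print(tri(c1,a,c2,b).round(4))
P=onz(c1,[(294,191.4),(344.9,189.6),(346.1,253.5),(297.2,255)],.046);print(P.round(4),P.mean(0).round(4))
v=(P[0]+P[1]-P[2]-P[3])/2;print(np.arctan2(v[1],v[0]),np.linalg.norm(v))
# tray geometry: nest corners from top & scene, pocket centres
ct,cs=pose('top'),pose('scene')
t=cv2.imread('pics/top0.png');g=cv2.cvtColor(t,6)
# top-view rim corners of nests (z=.029)
for n,b in(('top',[[251.3,214.4],[255.9,172.5],[327.7,180.3],[323.1,222.2]]),('scene',[[302.3,262.9],[378.5,256.8],[381.3,291.7],[305.1,297.8]])):
    w=onz(pose(n),b,.029); print(n,w.round(4).tolist(),w.mean(0).round(4))
# bay-side corner of nests seen in both: triangulate
print(tri(ct,(327.7,180.3),cs,(305.1,297.8)),tri(ct,(323.1,222.2),cs,(302.3,262.9)))
E
```

```text
[0.5483 0.3263 0.0633]
[0.5206 0.3556 0.0657]
[[0.5501 0.3278 0.046 ]
 [0.5212 0.3589 0.046 ]
 [0.5621 0.3971 0.046 ]
 [0.5912 0.3656 0.046 ]] [0.5562 0.3623 0.046 ]
-2.3935845814319325 0.0559038464568578
top [[0.5812, 0.1814, 0.029], [0.6792, 0.1744, 0.029], [0.6643, 0.009, 0.029], [0.5668, 0.0176, 0.029]] [0.6229 0.0956 0.029 ]
scene [[0.5661, 0.0159, 0.029], [0.5805, 0.1919, 0.029], [0.6777, 0.1718, 0.029], [0.6629, 0.005, 0.029]] [0.6218 0.0962 0.029 ]
[0.66378334 0.00692484 0.02993188] [0.56657138 0.01670516 0.02942108]
```

step_arm --increments '[[[15,19,-15],[0,0,0.015]],[[15,19,-15],[0,0,0.015]],[[10,12,-10],[0,0,0]],[[0,0,-20],[0,0,0]],[[0,0,0],[0,0,0]],[[0,0,0],[0,0,0]]]'

```text
time: 2.08
eef_pos: [0.5555, 0.3652, 0.1015]
tcp_rot: [-0.367, 0.93, 0.0, -0.0]
contact_force: [-0.1, 0.7, 0.6]
opening: 1.0
finger_force: 0.0
```

```bash
python3 -c "
from h import *
where()"
```

```text
t 2.08 tcp [555.5 365.2 101.5] phi 2.322 tilt [-0.  0.] op 1.000 ff 0.0 F [-0.1  0.7  0.6] q [ 0.43  0.39  1.69  0.    1.06 -1.89]
```

step_arm --increments '[[[0,-3,-25],[0,0,0]],[[0,0,-25],[0,0,0]],[[0,0,-20],[0,0,0]],[[0,0,-12],[0,0,0]],[[0,0,-5],[0,0,0]],[[0,0,0],[0,0,0]]]'

```text
time: 2.58
eef_pos: [0.5555, 0.3611, 0.0145]
tcp_rot: [-0.366, 0.93, 0.0, -0.0]
contact_force: [0.4, -0.5, 0.7]
opening: 1.001
finger_force: 0.0
```

step_arm --increments '[[[0,0,0],[0,0,0]],[[0,0,0],[0,0,0]],[[0,0,0],[0,0,0]],[[0,0,0],[0,0,0]],[[0,0,0],[0,0,0]],[[0,0,0],[0,0,0]]]' --fingers -1 --grip_force 80

```text
time: 3.08
eef_pos: [0.5569, 0.3613, 0.0162]
tcp_rot: [-0.366, 0.93, -0.0, 0.002]
contact_force: [1.3, -0.7, 4.6]
opening: 0.477
finger_force: 83.3
```

```bash
python3 -c "
from h import *
where();cal,im=snap('wrist','w3.png')"
```

```text
t 3.08 tcp [556.9 361.3  16.2] phi 2.321 tilt [0.003 0.001] op 0.477 ff 83.3 F [ 1.3 -0.7  4.6] q [ 0.42  0.5   1.72 -0.    0.92 -1.9 ]
```

View pics/w3.png

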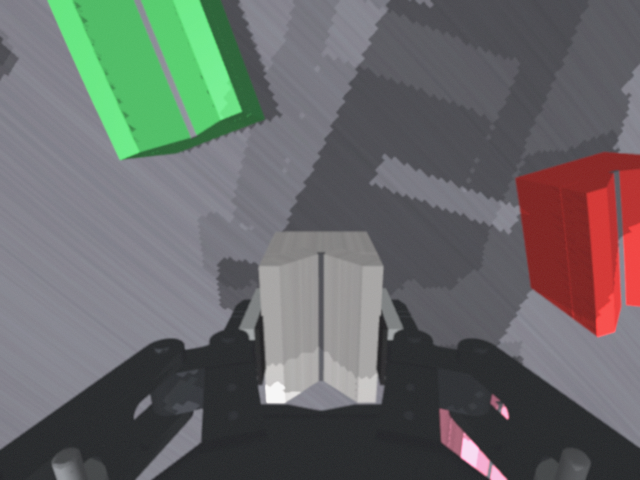

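The V-block is gripped, centred between the pads with its groove at column 321. Next I lift it and look at the rectangular nest.

step_arm --increments '[[[0,0,20],[0,0,0]],[[0,0,35],[0,0,0]],[[15,-33,20],[0,0,-0.12]],[[20,-36,10],[0,0,-0.12]],[[20,-40,10],[0,0,-0.12]],[[20,-40,9],[0,0,-0.12]],[[20,-40,9],[0,0,-0.12]],[[20,-35,0],[0,0,-0.12]]]'

```text
time: 3.8
eef_pos: [0.6646, 0.1463, 0.1245]
tcp_rot: [-0.012, 1.0, 0.0, -0.001]
contact_force: [1.4, 0.7, -4.5]
opening: 0.478
finger_force: 82.6
```

step_arm --increments '[[[4,-5,0],[0,0,-0.118]],[[0,0,0],[0,0,0]],[[0,0,0],[0,0,0]],[[0,0,0],[0,0,0]]]'

```text
time: 4.13
eef_pos: [0.6669, 0.1442, 0.1226]
tcp_rot: [0.042, 0.999, 0.0, -0.002]
contact_force: [0.2, -0.2, -4.8]
opening: 0.476
finger_force: 82.7
```

```bash
python3 -c "
from h import *
where();cal,im=snap('wrist','w4.png');where()
r=cal; print(onz(r,[(321,262)],.16))"
```

```text
t 4.13 tcp [666.9 144.2 122.6] phi 1.486 tilt [-0.004  0.   ] op 0.476 ff 82.7 F [ 0.2 -0.2 -4.8] q [ 0.06  0.4   1.63  0.    1.11 -1.42]
t 4.18 tcp [667.1 144.6 123. ] phi 1.487 tilt [-0.003  0.   ] op 0.477 ff 82.7 F [-0.1 -0.2 -4.3] q [ 0.06  0.4   1.63  0.    1.11 -1.42]
[[0.63416672 0.14852464 0.16      ]]
```

View pics/w4.png

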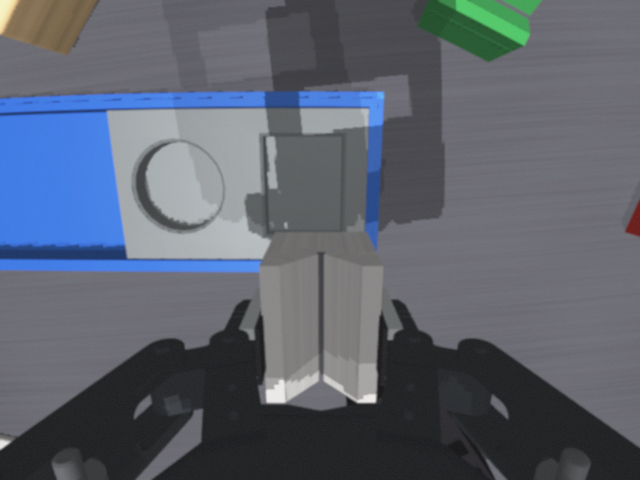

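The view shows the rectangular pocket rim at about (261,134)-(345,232) and the round rim ellipse centred near (178.5,186), with the gripped block below them.

```bash
python3 - <<'E'
from h import *
c=pose('wrist'); P=onz(c,[(261.5,134),(344,134),(345,232),(265,232)],.029); print(P.round(4),P.mean(0).round(4))
print('round',onz(c,[(178.5,139),(178.5,233),(133,186),(225,186)],.029).round(4))
tz=c[1][2]  # block top height now
z=.1229+.030
print('block top corners',onz(c,[(261,263),(381,263),(375,403),(266,403)],z).round(4))
# tray edges for yaw (lip z~.03): far bottom edge row pts, and nest side edge
Q=onz(c,[(120,259),(110,110),(20,98),(370,94)],.03);print(Q.round(4))
v=Q[3]-Q[2];print('yaw',np.arctan2(v[1],v[0])-np.pi/2)
where()
E
```

```text
[[0.5904 0.1145 0.029 ]
 [0.595  0.1671 0.029 ]
 [0.6595 0.1634 0.029 ]
 [0.6549 0.1087 0.029 ]] [0.6249 0.1384 0.029 ]
round [[0.5884 0.0604 0.029 ]
 [0.6504 0.0486 0.029 ]
 [0.6155 0.0237 0.029 ]
 [0.6213 0.0861 0.029 ]]
block top corners [[0.6355 0.1286 0.1529]
 [0.639  0.1687 0.1529]
 [0.6957 0.1645 0.1529]
 [0.6921 0.1229 0.1529]]
[[ 0.6654  0.0029  0.03  ]
 [ 0.5661  0.0195  0.03  ]
 [ 0.5515 -0.0401  0.03  ]
 [ 0.5723  0.1848  0.03  ]]
yaw -0.09198250235827365
t 4.18 tcp [667.1 144.6 123. ] phi 1.487 tilt [-0.003  0.   ] op 0.477 ff 82.7 F [-0.1 -0.2 -4.3] q [ 0.06  0.4   1.63  0.    1.11 -1.42]
```

step_arm --increments '[[[-21,-4,0],[0,0,-0.007]],[[-20,-4,-10],[0,0,0]],[[0,0,-25],[0,0,0]],[[0,0,-20],[0,0,0]],[[0,0,-5],[0,0,0]],[[0,0,0],[0,0,0]],[[0,0,0],[0,0,0]]]'

```text
time: 4.77
eef_pos: [0.6279, 0.136, 0.0651]
tcp_rot: [0.046, 0.999, 0.0, 0.0]
contact_force: [0.6, -0.6, -4.8]
opening: 0.479
finger_force: 82.7
```

```bash
python3 -c "
from h import *
where();cal,im=snap('wrist','w5.png');cal,im=snap('top');
im=cv2.resize(im[150:250,230:410],(720,400),interpolation=2);w=cv2.imread('pics/w5.png')
cv2.imwrite('pics/c5.png',np.vstack([im[:,:,::-1][:,:400],cv2.resize(w[140:440,160:460],(400,200))]))"
```

```text
t 4.77 tcp [627.9 136.   65.1] phi 1.478 tilt [0. 0.] op 0.479 ff 82.7 F [ 0.6 -0.6 -4.8] q [ 0.06  0.39  1.77  0.    0.98 -1.42]
```

View pics/w5.png

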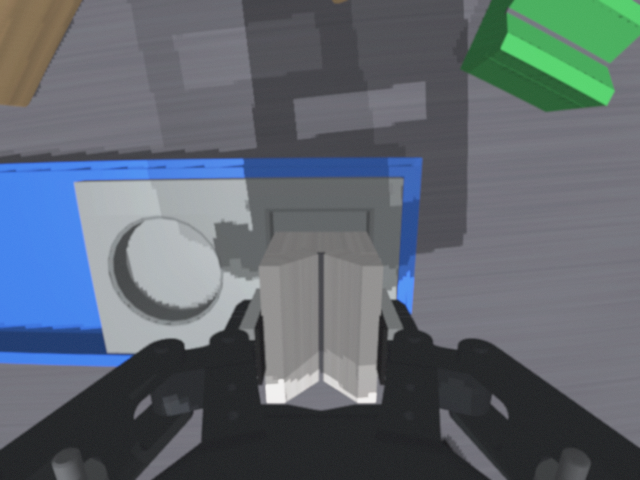

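The far pocket edge is at row 209, columns 271–372, and the block is centred on it at column 321. I'll lower it.

step_arm --increments '[[[-1,0,-15],[0,0,0]],[[0,0,-10],[0,0,0]],[[0,0,-5],[0,0,0]],[[0,0,-3],[0,0,0]],[[0,0,-2],[0,0,0]],[[0,0,-1],[0,0,0]],[[0,0,0],[0,0,0]]]'

```text
time: 5.45
eef_pos: [0.6274, 0.1351, 0.0293]
tcp_rot: [0.047, 0.999, 0.0, 0.001]
contact_force: [0.5, -0.1, -4.0]
opening: 0.481
finger_force: 83.2
```

step_arm --increments '[[[0,0,-1],[0,0,0]],[[0,0,-1],[0,0,0]],[[0,0,0],[0,0,0]],[[0,0,0],[0,0,0]]]'

```text
time: 5.78
eef_pos: [0.6275, 0.1351, 0.0292]
tcp_rot: [0.047, 0.999, -0.0, 0.0]
contact_force: [-5.5, -0.6, 6.2]
opening: 0.479
finger_force: 84.3
```

step_arm --increments '[[[0,0,0],[0,0,0]],[[0,0,0],[0,0,0]],[[0,0,0],[0,0,0]],[[0,0,0],[0,0,0]]]' --fingers 1

```text
time: 6.12
eef_pos: [0.6274, 0.135, 0.0271]
tcp_rot: [0.047, 0.999, 0.0, 0.001]
contact_force: [-0.3, -0.2, 0.8]
opening: 0.999
finger_force: 0.0
```

step_arm --increments '[[[0,0,5],[0,0,0]],[[0,0,20],[0,0,0]],[[0,0,35],[0,0,0]],[[0,0,40],[0,0,0]],[[0,0,40],[0,0,0]],[[0,0,0],[0,0,0]],[[0,0,0],[0,0,0]]]'

```text
time: 6.7
eef_pos: [0.6294, 0.1352, 0.1717]
tcp_rot: [0.047, 0.999, 0.0, 0.004]
contact_force: [-0.9, 0.2, -1.0]
opening: 1.0
finger_force: 0.0
```

```bash
python3 -c "
from h import *
where();cal,im=snap('wrist','w6.png')"
```

```text
t 6.70 tcp [629.4 135.2 171.7] phi 1.476 tilt [0.009 0.   ] op 1.000 ff 0.0 F [-0.9  0.2 -1. ] q [ 0.05  0.27  1.71 -0.    1.15 -1.42]
```

View pics/w6.png

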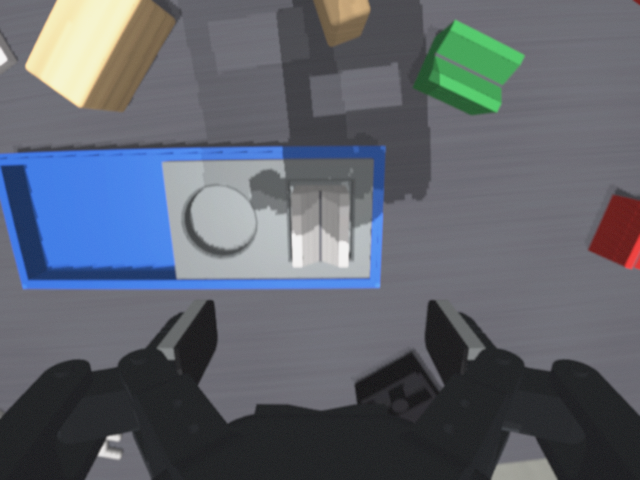

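The V-block is seated and aligned in the rectangular pocket at (320,223). The round pocket is at (219,219). Next is the bush.

step_arm --increments '[[[-22,-34,12],[0,0,-0.123]],[[-22,-36,12],[0,0,-0.123]],[[-22,-36,12],[0,0,-0.123]],[[-22,-36,12],[0,0,-0.123]],[[-22,-36,0],[0,0,-0.123]],[[-22,-36,0],[0,0,-0.123]],[[-22,-36,0],[0,0,-0.123]],[[-22,-36,0],[0,0,-0.123]]]'

```text
time: 7.42
eef_pos: [0.4531, -0.144, 0.2105]
tcp_rot: [0.516, 0.857, -0.0, -0.002]
contact_force: [0.9, -0.9, -0.2]
opening: 1.0
finger_force: 0.0
```

step_arm --increments '[[[-22,-36,0],[0,0,-0.123]],[[-22,-36,0],[0,0,-0.123]],[[-22,-36,0],[0,0,-0.123]],[[-20,-39,0],[0,0,-0.123]],[[0,0,0],[0,0,0]],[[0,0,0],[0,0,0]],[[0,0,0],[0,0,0]]]'

```text
time: 8.0
eef_pos: [0.3707, -0.2863, 0.2109]
tcp_rot: [0.707, 0.707, 0.0, -0.002]
contact_force: [-0.5, 0.9, 0.0]
opening: 1.001
finger_force: 0.0
```

```bash
python3 -c "
from h import *
where();cal,im=snap('wrist','w7.png')"
```

```text
t 8.00 tcp [ 370.7 -286.3  210.9] phi -0.000 tilt [-0.002  0.003] op 1.001 ff 0.0 F [-0.5  0.9  0. ] q [-0.87 -0.16  2.09  0.    1.22 -0.88]
```

View pics/w7.png

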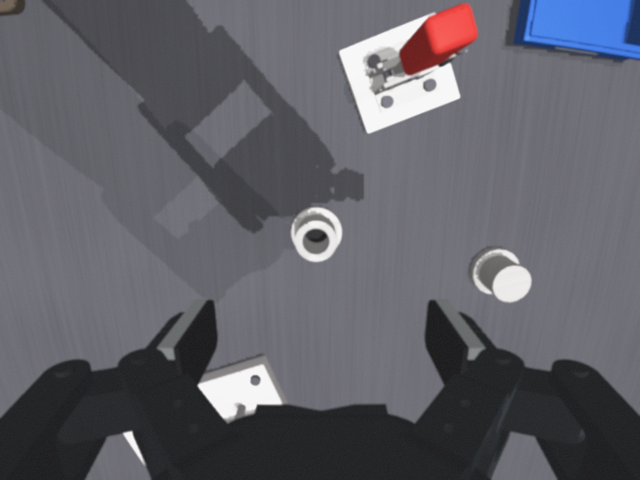

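The bush with its bore is at (316,240), with the flange circle centred at (317,234). The solid button is at (501,275) and the clamp plate is at (400,72) with its red handle at (438,40).

```bash
python3 - <<'E'
from h import *
c=pose('wrist');im=cv2.imread('pics/w7.png')
print('bush top',onz(c,[(316,240.5)],.042).round(4),'flange',onz(c,[(316.5,234)],.01).round(4))
ct,cs=pose('top'),pose('scene')
t=cv2.cvtColor(cv2.imread('pics/top0.png'),6)[295:335,443:483]
for z,p in((.042,(463,314.5)),):print('top cam',onz(ct,[p],z))
hsv=cv2.cvtColor(im,40);m=((hsv[...,1]<40)&(hsv[...,2]>150)).astype(np.uint8)
cs_,_=cv2.findContours(m[:330],cv2.RETR_EXTERNAL,cv2.CHAIN_APPROX_NONE)
for k in cs_:
    if cv2.contourArea(k)>500:
        e=cv2.minAreaRect(k);print(cv2.contourArea(k),e,onz(c,cv2.boxPoints(e),.012).round(4).tolist())
# refine edges: bore/barrel circles
g=cv2.cvtColor(im,6)[200:275,280:355];h=cv2.HoughCircles(cv2.resize(g,None,fx=4,fy=4,interpolation=2),cv2.HOUGH_GRADIENT,1,20,param1=100,param2=25,minRadius=40,maxRadius=120)
if h is not None: print((h[0]/4+[280,200,0]).round(1))
E
```

```text
bush top [[ 0.3673 -0.3021  0.042 ]] flange [[ 0.3673 -0.3044  0.01  ]]
top cam [[ 0.36499627 -0.29552283  0.042     ]]
1489.5 ((502.0, 277.0), (57.982757568359375, 49.497474670410156), 45.0) [[0.5198, -0.3464, 0.012], [0.5516, -0.3088, 0.012], [0.6027, -0.3536, 0.012], [0.5708, -0.394, 0.012]]
1844.5 ((316.2500305175781, 233.75003051757812), (50.91168975830078, 53.03300476074219), 45.0) [[0.3306, -0.3045, 0.012], [0.3679, -0.267, 0.012], [0.4035, -0.3028, 0.012], [0.3662, -0.3425, 0.012]]
6267.5 ((400.8392028808594, 72.66439056396484), (90.59127807617188, 107.56405639648438), 68.80594635009766) [[0.3833, -0.1367, 0.012], [0.4698, -0.1043, 0.012], [0.5047, -0.1735, 0.012], [0.4143, -0.2086, 0.012]]
[[316.1 232.6  25.6]
 [315.9 241.4  12.9]
 [321.4 232.9  20.9]
 [310.6 232.4  20.1]
 [310.9 240.9  16.9]
 [316.9 246.6  17.5]]
```

step_arm --increments '[[[-4,-15,-25],[0,0,0]],[[0,0,-35],[0,0,0]],[[0,0,-35],[0,0,0]],[[0,0,-15],[0,0,0]],[[0,0,0],[0,0,0]],[[0,0,0],[0,0,0]]]'

```text
time: 8.55
eef_pos: [0.3677, -0.3002, 0.1018]
tcp_rot: [0.706, 0.708, 0.0, -0.001]
contact_force: [0.9, -0.4, 0.6]
opening: 1.003
finger_force: 0.0
```

```bash
python3 - <<'E'
from h import *
where();c,im=snap('wrist','w8.png')
g=cv2.cvtColor(im,7);x0=240
h=cv2.HoughCircles(cv2.resize(g[200:340,x0:400],None,fx=3,fy=3,interpolation=2),cv2.HOUGH_GRADIENT,1,60,param1=100,param2=30,minRadius=75,maxRadius=160)
if h is not None:
    P=h[0]/3+[x0,200,0];print(P.round(1))
    for p in P[:4]:print(p[2]*2*0+0,onz(c,[p[:2]],.042).round(4),onz(c,[p[:2]],.01).round(4))
E
```

```text
t 8.55 tcp [ 367.7 -300.2  101.8] phi 0.003 tilt [-0.002  0.002] op 1.003 ff 0.0 F [ 0.9 -0.4  0.6] q [-0.9  -0.    2.16  0.    0.99 -0.9 ]
[[318.5 252.2  36.3]]
0.0 [[ 0.3668 -0.2928  0.042 ]] [[ 0.3666 -0.303   0.01  ]]
```

View pics/w8.png

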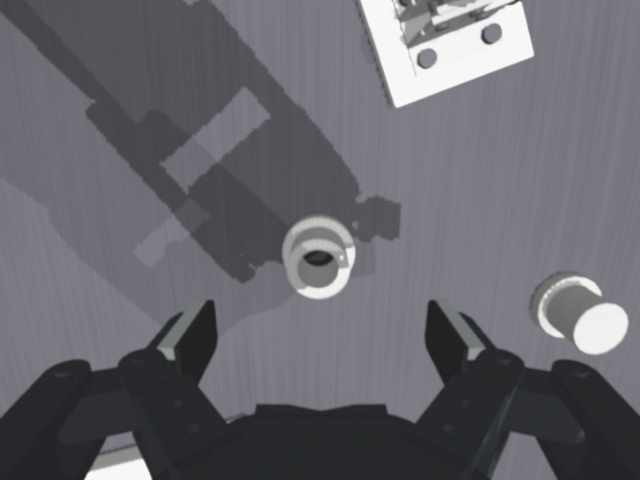

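The bush's barrel top is at (318,267) and its flange is centred at (318.5,252), lying between the fingers. Descending to grip it.

step_arm --increments '[[[0,-2.5,-30],[0,0,0]],[[0,0,-30],[0,0,0]],[[0,0,-18],[0,0,0]],[[0,0,-8],[0,0,0]],[[0,0,-2],[0,0,0]],[[0,0,0],[0,0,0]]]'

```text
time: 9.1
eef_pos: [0.3683, -0.3053, 0.016]
tcp_rot: [0.707, 0.707, -0.0, 0.001]
contact_force: [-0.5, -0.4, -0.7]
opening: 0.996
finger_force: 0.0
```

step_arm --increments '[[[0,0,0],[0,0,0]],[[0,0,0],[0,0,0]],[[0,0,0],[0,0,0]],[[0,0,0],[0,0,0]],[[0,0,0],[0,0,0]],[[0,0,0],[0,0,0]]]' --fingers -1 --grip_force 60

```text
time: 9.6
eef_pos: [0.3678, -0.3054, 0.016]
tcp_rot: [0.707, 0.707, -0.0, 0.001]
contact_force: [-1.4, -0.2, 5.6]
opening: 0.427
finger_force: 60.6
```

step_arm --increments '[[[0,0,3],[0,0,0]],[[0,0,20],[0,0,0]],[[0,0,40],[0,0,0]],[[0,0,40],[0,0,0]],[[0,0,40],[0,0,0]],[[0,0,40],[0,0,0]],[[0,0,15],[0,0,0]],[[0,0,0],[0,0,0]]]'

```text
time: 10.27
eef_pos: [0.369, -0.3065, 0.2179]
tcp_rot: [0.707, 0.707, -0.001, 0.005]
contact_force: [1.4, -0.6, -1.5]
opening: 0.424
finger_force: 60.6
```

```bash
python3 -c "
from h import *
where();cal,im=snap('wrist','w9.png')"
```

```text
t 10.27 tcp [ 369.  -306.5  217.9] phi 0.000 tilt [ 0.006 -0.008] op 0.424 ff 60.6 F [ 1.4 -0.6 -1.5] q [-0.91 -0.15  2.06  0.    1.22 -0.91]
```

step_arm --increments '[[[20,25,0],[0,0,0]],[[26,32,0],[0,0,0]],[[26,32,0],[0,0,0]],[[26,32,0],[0,0,0]],[[26,32,0],[0,0,0]],[[26,32,0],[0,0,0]],[[26,32,0],[0,0,0]],[[26,32,-20],[0,0,0]]]'

```text
time: 10.98
eef_pos: [0.5686, -0.0563, 0.1943]
tcp_rot: [0.707, 0.707, 0.001, 0.001]
contact_force: [0.7, -0.3, -1.6]
opening: 0.42
finger_force: 60.8
```

step_arm --increments '[[[26,32,-25],[0,0,0]],[[21,29,-25],[0,0,0]],[[0,0,-25],[0,0,0]],[[0,0,0],[0,0,0]],[[0,0,0],[0,0,0]],[[0,0,0],[0,0,0]]]'

```text
time: 11.48
eef_pos: [0.6085, -0.0037, 0.1231]
tcp_rot: [0.707, 0.707, -0.001, -0.001]
contact_force: [-0.0, -1.1, -2.2]
opening: 0.426
finger_force: 61.0
```

```bash
python3 -c "
from h import *
where();cal,im=snap('wrist','w10.png')"
```

```text
t 11.48 tcp [608.5  -3.7 123.1] phi -0.001 tilt [-0.002  0.   ] op 0.426 ff 61.0 F [-0.  -1.1 -2.2] q [-0.17  0.25  1.83 -0.    1.06 -0.17]
```

View pics/w10.png

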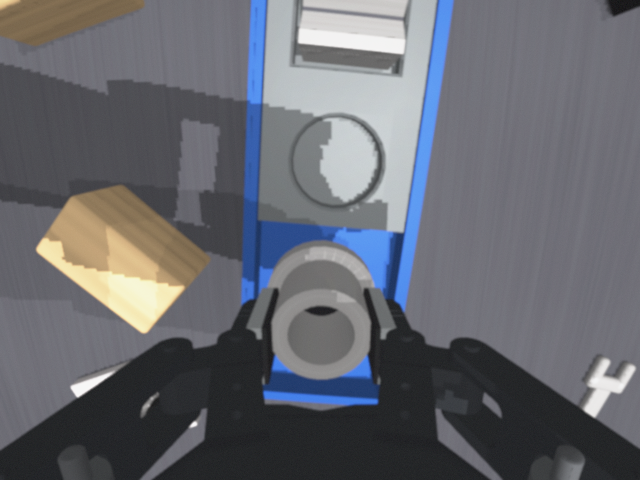

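The round rim is centred at (337.5,160). The held bush's top circle is centred at (321,335) and upright.

```bash
python3 - <<'E'
from h import *
c=pose('wrist');P=onz(c,[(337.5,160),(290,160),(385,160),(337.5,112),(337.5,208)],.029);print(P.round(4),P[1:].mean(0))
b=onz(c,[(321,335),(271,335),(370.5,335)],.149);print(b.round(4));print((P[1:].mean(0)-b[0])*1e3)
where()
E
```

```text
[[0.6212 0.0549 0.029 ]
 [0.5902 0.055  0.029 ]
 [0.6524 0.0549 0.029 ]
 [0.6209 0.0848 0.029 ]
 [0.6216 0.023  0.029 ]] [0.62125599 0.0544095  0.029     ]
[[ 0.6102 -0.0024  0.149 ]
 [ 0.5914 -0.0024  0.149 ]
 [ 0.6287 -0.0025  0.149 ]]
[  11.10155613   56.82005966 -120.        ]
t 11.53 tcp [609.5  -4.1 124.7] phi -0.001 tilt [ 0.001 -0.   ] op 0.424 ff 61.0 F [-0.3 -0.2 -1.9] q [-0.17  0.25  1.83 -0.    1.06 -0.17]
```

step_arm --increments '[[[5,28,0],[0,0,0]],[[5.5,28.5,-10],[0,0,0]],[[0,0,-25],[0,0,0]],[[0,0,-25],[0,0,0]],[[0,0,-9],[0,0,0]],[[0,0,0],[0,0,0]],[[0,0,0],[0,0,0]]]'

```text
time: 12.12
eef_pos: [0.6205, 0.0525, 0.0562]
tcp_rot: [0.708, 0.707, 0.0, 0.0]
contact_force: [0.2, 0.9, -1.5]
opening: 0.425
finger_force: 61.0
```

```bash
python3 -c "
from h import *
where();cal,im=snap('wrist','w11.png')"
```

```text
t 12.12 tcp [620.5  52.5  56.2] phi -0.001 tilt [ 0.001 -0.   ] op 0.425 ff 61.0 F [ 0.2  0.9 -1.5] q [-0.08  0.37  1.82  0.    0.95 -0.08]
```

View pics/w11.png

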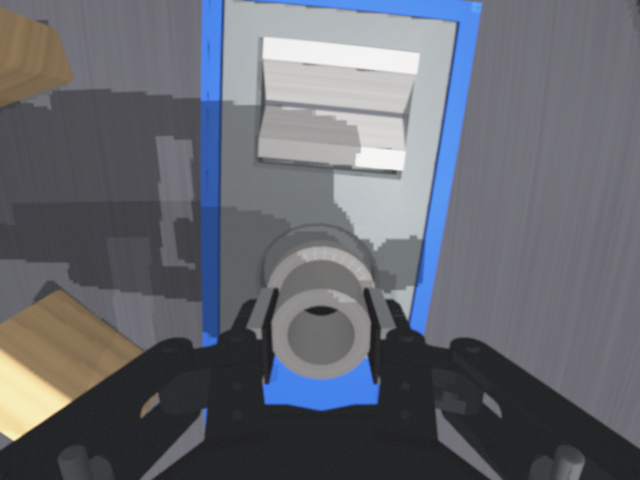

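The pocket arc (columns 264–376, top row 224) is concentric with the bush. Lowering.

step_arm --increments '[[[0,0,-12],[0,0,0]],[[0,0,-8],[0,0,0]],[[0,0,-4],[0,0,0]],[[0,0,-2],[0,0,0]],[[0,0,-1],[0,0,0]],[[0,0,-1],[0,0,0]],[[0,0,0],[0,0,0]],[[0,0,0],[0,0,0]]]'

```text
time: 12.83
eef_pos: [0.6194, 0.0532, 0.0291]
tcp_rot: [0.707, 0.707, -0.001, -0.001]
contact_force: [-7.6, -1.1, 9.2]
opening: 0.424
finger_force: 62.6
```

Contact is at the expected height. Releasing.

step_arm --increments '[[[0,0,0],[0,0,0]],[[0,0,0],[0,0,0]],[[0,0,0],[0,0,0]],[[0,0,0],[0,0,0]]]' --fingers 1

```text
time: 13.17
eef_pos: [0.6202, 0.0534, 0.0271]
tcp_rot: [0.707, 0.707, 0.0, 0.0]
contact_force: [-0.2, -0.9, 0.0]
opening: 0.962
finger_force: 0.0
```

step_arm --increments '[[[0,0,5],[0,0,0]],[[0,0,20],[0,0,0]],[[0,0,35],[0,0,0]],[[0,0,41],[0,0,0]],[[0,0,41],[0,0,0]],[[0,0,30],[0,0,0]],[[0,0,0],[0,0,0]],[[0,0,0],[0,0,0]]]'

```text
time: 13.83
eef_pos: [0.6216, 0.0533, 0.2027]
tcp_rot: [0.707, 0.707, 0.002, 0.002]
contact_force: [-0.1, 0.8, -0.3]
opening: 0.999
finger_force: 0.0
```

```bash
python3 -c "
from h import *
where();cal,im=snap('wrist','w12.png')"
```

```text
t 13.83 tcp [621.6  53.3 202.7] phi 0.000 tilt [ 0.007 -0.   ] op 0.999 ff 0.0 F [-0.1  0.8 -0.3] q [-0.08  0.2   1.74  0.    1.2  -0.08]
```

View pics/w12.png

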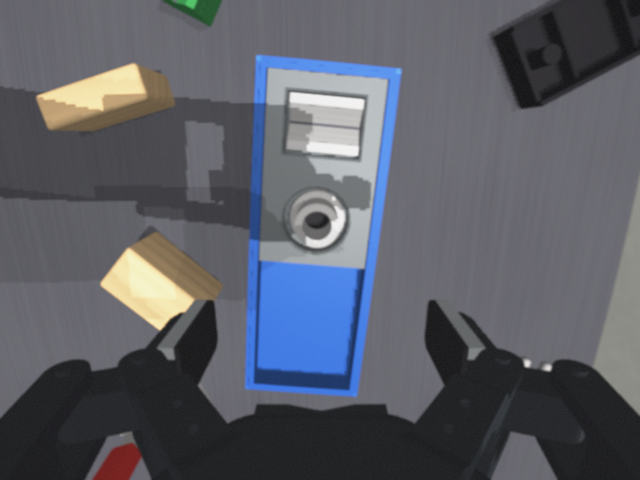

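The bush is seated in the round nest at (317,220) with the V-block beside it. The bay is free. My 14 pictures are used up, so I measure numerically from here.

```bash
python3 - <<'E'
from h import *
c=pose('wrist')
print('bay edge',onz(c,[(260,262),(366,268)],.029).round(4).tolist(),'V ctr',onz(c,[(286,90),(367,95),(361,158),(285,153)],.029).mean(0).round(4),'lip',onz(c,[(258,56),(401,69),(357,395),(246,388)],.03).round(4).tolist())
print('lip mean',onz(c,[(258,56),(401,69),(357,395),(246,388)],.03).mean(0))
ct,cs=pose('top'),pose('scene')
b=[[375.3,266.1],[407.2,254.2],[421.5,292.3],[389.6,304.3]]
w=onz(ct,b,.012);print('plate',w.round(4).tolist(),w.mean(0).round(4),[np.arctan2(*(w[i]-w[j])[1::-1]) for i,j in((1,2),(0,3))])
print('handle top@.155',onz(ct,[(406.2,277.5)],.155))
# triangulate handle top: full silhouettes' red mask
for n in('top','scene'):
    im=cv2.imread(f'pics/{n}0.png');h=cv2.cvtColor(im,40);m=((h[...,0]<6)|(h[...,0]>174))&(h[...,1]>120)&(h[...,2]>60)
    x0,x1,y0,y1=(385,430,255,310) if n=='top' else (195,240,175,235)
    ys,xs=np.nonzero(m[y0:y1,x0:x1]);p=np.c_[xs+x0,ys+y0];print(n,len(p),cv2.boxPoints(cv2.minAreaRect(p.astype(np.float32))).round(1).tolist(), (h[...,2][p[:,1],p[:,0]]).min())
E
```

```text
bay edge [[0.5644, 0.0154, 0.029], [0.6634, 0.0094, 0.029]] V ctr [0.6245 0.1375 0.029 ] lip [[0.5706, 0.1909, 0.03], [0.6863, 0.1812, 0.03], [0.6592, -0.1332, 0.03], [0.5424, -0.1244, 0.03]]
lip mean [0.61460588 0.0286271  0.03      ]
plate [[0.4708, -0.1036, 0.012], [0.4996, -0.1762, 0.012], [0.4134, -0.2089, 0.012], [0.3848, -0.1367, 0.012]] [ 0.4422 -0.1564  0.012 ] [np.float64(0.36236598542124887), np.float64(0.3681570345819671)]
handle top@.155 [[ 0.43611006 -0.15285356  0.155     ]]
top 152 [[398.0, 274.0], [410.6000061035156, 269.79998779296875], [414.29998779296875, 280.8999938964844], [401.70001220703125, 285.1000061035156]] 119
scene 275 [[209.0, 192.0], [219.0, 190.0], [224.60000610351562, 217.89999389648438], [214.60000610351562, 219.89999389648438]] 164
```

step_arm --increments '[[[-18,-20,7],[0,0,-0.12]],[[-18,-21,7],[0,0,-0.12]],[[-18,-21,8],[0,0,-0.12]],[[-18,-21,8],[0,0,-0.12]],[[-18,-21,8],[0,0,-0.12]],[[-18,-21,0],[0,0,-0.12]],[[-18,-21,0],[0,0,-0.12]],[[-18,-21,0],[0,0,-0.12]]]'

```text
time: 14.55
eef_pos: [0.4739, -0.1139, 0.2345]
tcp_rot: [0.955, 0.298, -0.002, -0.002]
contact_force: [1.1, -0.4, 0.0]
opening: 1.0
finger_force: 0.0
```

step_arm --increments '[[[-19,-21,0],[0,0,-0.12]],[[-20,-21,0],[0,0,-0.125]],[[0,0,0],[0,0,0]],[[0,0,0],[0,0,0]],[[0,0,0],[0,0,0]]]'

```text
time: 14.97
eef_pos: [0.4365, -0.1552, 0.2354]
tcp_rot: [0.983, 0.182, -0.001, -0.001]
contact_force: [0.7, 0.0, -0.1]
opening: 0.999
finger_force: 0.0
```

```bash
cat >> h.py <<'E'
def blobs(im,kind,amin=200):
    h=cv2.cvtColor(im,cv2.COLOR_RGB2HSV);H,S,V=cv2.split(h)
    m={'red':((H<6)|(H>174))&(S>120)&(V>60),'white':(S<40)&(V>150),'wood':(H>8)&(H<28)&(S>50)&(V>70)}[kind].astype(np.uint8)
    cs,_=cv2.findContours(m,cv2.RETR_EXTERNAL,cv2.CHAIN_APPROX_NONE)
    return [c for c in cs if cv2.contourArea(c)>amin],V
E
python3 - <<'E'
from h import *
where();c,im=snap('wrist','w13.png')
for k in('red','white'):
    bs,V=blobs(im,k)
    for b in bs:
        e=cv2.minAreaRect(b);print(k,cv2.contourArea(b),np.round(e[0],1),cv2.boxPoints(e).round(1).tolist(), 'poly',cv2.approxPolyDP(b,4,True)[:,0].tolist())
bs,V=blobs(im,'red');m=np.zeros(V.shape,np.uint8);cv2.drawContours(m,bs,-1,255,-1);print(np.histogram(V[m>0],16,(0,256))[0])
where()
E
```

```text
t 14.97 tcp [ 436.5 -155.2  235.4] phi -1.205 tilt [-0.002  0.002] op 0.999 ff 0.0 F [ 0.7  0.  -0.1] q [-0.56 -0.2   2.07  0.    1.27  0.64]
red 1401.0 [327.5 240. ] [[313.0, 213.0], [342.0, 213.0], [342.0, 267.0], [313.0, 267.0]] poly [[319, 213], [314, 264], [337, 267], [342, 262], [340, 224], [334, 213]]
white 1688.0 [520.8 460.9] [[490.1000061035156, 478.6000061035156], [511.5, 426.70001220703125], [551.5, 443.20001220703125], [530.0999755859375, 495.1000061035156]] poly [[511, 431], [491, 479], [525, 479], [528, 472], [529, 479], [536, 479], [539, 468], [531, 460], [545, 459], [535, 437]]
white 4982.5 [325.5 204. ] [[288.0, 161.0], [363.0, 161.0], [363.0, 247.0], [288.0, 247.0]] poly [[288, 162], [291, 245], [312, 246], [312, 232], [305, 232], [302, 223], [313, 220], [318, 208], [334, 210], [348, 221], [343, 247], [360, 247], [363, 162]]
white 2293.0 [541.5 170. ] [[511.0, 146.0], [572.0, 146.0], [572.0, 194.0], [511.0, 194.0]] poly [[522, 151], [511, 169], [519, 191], [552, 194], [567, 185], [572, 168], [564, 156], [539, 146]]
white 572.0 [185.9 110.9] [[150.1999969482422, 122.69999694824219], [215.8000030517578, 87.9000015258789], [221.6999969482422, 99.0999984741211], [156.10000610351562, 133.8000030517578]] poly [[219, 94], [210, 91], [153, 128], [184, 119], [218, 101]]
[  0   0   0   0   0   0  11  47 423  95 137 477  56  32  75 121]
t 15.02 tcp [ 436.8 -154.9  235.8] phi -1.204 tilt [-0.002  0.002] op 0.999 ff 0.0 F [0.7 0.2 0.6] q [-0.56 -0.2   2.07  0.    1.27  0.64]
```

```bash
python3 - <<'E'
from h import *
c=pose('wrist');im=cv2.imread('pics/w13.png')
s=readout.get_state();M=R.from_quat(s['tcp_rot']).as_matrix();T=s['eef_pos']
f=lambda px,z:((onz(c,px,z)-T)@M*1e3).round(1)[:,:2].tolist()
print('plate in tool xy mm',f([(288,162),(363,162),(291,245),(360,247)],.012))
print('handle @.155',f([(314,264),(337,267),(342,262),(340,224),(316,240)],.155),'@.085',f([(319,213),(334,213)],.085))
V=im.max(2)
for r in range(208,274,4): print(r,V[r,306:350:2].tolist())
E
```

```text
plate in tool xy mm [[49.7, -34.1], [49.7, 41.6], [-37.6, -33.0], [-39.9, 41.1]]
handle @.155 [[-8.1, -5.6], [-10.2, 9.7], [-6.7, 12.9], [19.2, 11.3], [8.5, -4.2]] @.085 [[12.2, -2.6], [12.2, 10.0]]
208 [170, 169, 172, 172, 172, 162, 165, 207, 219, 175, 168, 159, 225, 239, 233, 238, 241, 240, 238, 238, 238, 239]
212 [169, 167, 171, 170, 171, 152, 126, 143, 148, 130, 128, 129, 144, 147, 134, 210, 240, 239, 238, 238, 238, 239]
216 [167, 166, 170, 170, 146, 121, 129, 133, 134, 133, 135, 134, 135, 136, 135, 135, 192, 238, 238, 238, 238, 238]
220 [145, 128, 137, 159, 142, 124, 130, 135, 135, 136, 136, 134, 136, 137, 137, 135, 138, 145, 159, 166, 163, 180]
224 [84, 85, 84, 86, 112, 127, 132, 136, 135, 136, 138, 136, 137, 138, 136, 139, 136, 114, 82, 85, 88, 133]
228 [82, 84, 86, 91, 116, 127, 132, 135, 137, 137, 138, 137, 137, 138, 136, 138, 138, 130, 89, 83, 90, 137]
232 [164, 162, 168, 170, 133, 141, 162, 195, 206, 203, 190, 202, 207, 202, 203, 197, 193, 171, 148, 166, 170, 182]
236 [204, 206, 204, 193, 152, 171, 192, 224, 237, 241, 243, 243, 243, 243, 243, 243, 242, 234, 195, 193, 196, 
[... 315 characters left out ...]
, 183, 171, 142, 130, 129, 128]
252 [90, 93, 80, 84, 145, 172, 182, 188, 188, 187, 186, 186, 187, 187, 188, 188, 183, 171, 138, 115, 119, 117]
256 [70, 70, 71, 77, 142, 171, 183, 186, 186, 186, 186, 186, 186, 187, 187, 187, 181, 172, 137, 107, 107, 108]
260 [69, 69, 70, 77, 128, 159, 175, 183, 185, 186, 187, 187, 186, 186, 187, 186, 179, 168, 133, 103, 107, 107]
264 [69, 70, 69, 71, 105, 141, 152, 174, 179, 182, 182, 182, 180, 179, 182, 182, 176, 159, 117, 106, 105, 106]
268 [67, 69, 74, 89, 100, 102, 106, 112, 111, 113, 116, 117, 115, 112, 114, 115, 109, 102, 106, 107, 105, 108]
272 [95, 103, 104, 105, 103, 103, 105, 104, 106, 104, 105, 104, 107, 106, 106, 106, 107, 107, 107, 106, 107, 105]
```

step_arm --increments '[[[3,-3,-30],[0,0,0]],[[0,0,-35],[0,0,0]],[[0,0,-35],[0,0,0]],[[0,0,-22],[0,0,0]],[[0,0,-10],[0,0,0]],[[0,0,-3],[0,0,0]],[[0,0,0],[0,0,0]]]'

```text
time: 15.6
eef_pos: [0.4403, -0.1581, 0.1018]
tcp_rot: [0.983, 0.183, -0.0, -0.0]
contact_force: [0.1, 0.2, 0.9]
opening: 0.995
finger_force: 0.0
```

step_arm --increments '[[[0,0,0],[0,0,0]],[[0,0,0],[0,0,0]],[[0,0,0],[0,0,0]],[[0,0,0],[0,0,0]],[[0,0,0],[0,0,0]],[[0,0,0],[0,0,0]],[[0,0,0],[0,0,0]],[[0,0,0],[0,0,0]]]' --fingers -1 --grip_force 100

```text
time: 16.27
eef_pos: [0.4403, -0.1586, 0.1029]
tcp_rot: [0.983, 0.182, 0.0, 0.0]
contact_force: [-1.8, 2.7, 5.5]
opening: 0.224
finger_force: 98.7
```

```bash
python3 -c "
from h import *
where()"
```

```text
t 16.27 tcp [ 440.3 -158.6  102.9] phi -1.205 tilt [0.001 0.   ] op 0.224 ff 98.7 F [-1.8  2.7  5.5] q [-0.56 -0.02  2.17  0.    0.99  0.64]
```

step_arm --increments '[[[0,0,4],[0,0,0]],[[0,0,12],[0,0,0]],[[0,0,22],[0,0,0]],[[0,0,24],[0,0,0]],[[0,0,20],[0,0,0]],[[0,0,10],[0,0,0]],[[0,0,0],[0,0,0]],[[0,0,0],[0,0,0]]]'

```text
time: 16.93
eef_pos: [0.4392, -0.1583, 0.1926]
tcp_rot: [0.983, 0.182, -0.001, -0.001]
contact_force: [-0.3, 0.3, -7.8]
opening: 0.223
finger_force: 98.5
```

step_arm --increments '[[[10,8,0],[0,0,-0.04]],[[20,15,0],[0,0,-0.06]],[[26,21,0],[0,0,-0.065]],[[26,21,0],[0,0,-0.065]],[[26,21,0],[0,0,-0.065]],[[26,20,0],[0,0,-0.06]],[[20,15,0],[0,0,-0.05]],[[10,7,0],[0,0,-0.05]]]'

```text
time: 17.6
eef_pos: [0.6045, -0.028, 0.1903]
tcp_rot: [0.999, -0.045, -0.002, -0.001]
contact_force: [0.0, 0.4, -5.6]
opening: 0.22
finger_force: 98.6
```

step_arm --increments '[[[0,0,0],[0,0,0]],[[0,0,0],[0,0,0]],[[0,0,0],[0,0,0]]]'

```text
time: 17.85
eef_pos: [0.6022, -0.0308, 0.1914]
tcp_rot: [0.999, -0.044, -0.003, -0.0]
contact_force: [-0.4, -0.4, -6.5]
opening: 0.218
finger_force: 98.6
```

```bash
python3 - <<'E'
from h import *
where();c,im=snap('wrist','w14.png')
s=readout.get_state();M=R.from_quat(s['tcp_rot']).as_matrix();T=s['eef_pos']
hsv=cv2.cvtColor(im,41);H,S,V=cv2.split(hsv)
for k,m in(('white',(S<40)&(V>150)),('grey',(S<40)&(V>110)),('blue',(H>100)&(H<120)&(S>120))):
    cs,_=cv2.findContours(m.astype(np.uint8),cv2.RETR_EXTERNAL,cv2.CHAIN_APPROX_NONE)
    for b in cs:
        if cv2.contourArea(b)>600: print(k,cv2.contourArea(b),cv2.approxPolyDP(b,3,True)[:,0].tolist())
E
```

```text
t 17.85 tcp [602.2 -30.8 191.4] phi -1.659 tilt [-0.005  0.001] op 0.218 ff 98.6 F [-0.4 -0.4 -6.5] q [-0.22  0.17  1.79 -0.    1.19  1.44]
white 27005.0 [[377, 179], [273, 178], [269, 153], [78, 157], [96, 262], [101, 265], [217, 265], [219, 247], [208, 241], [234, 232], [238, 215], [229, 199], [212, 192], [225, 188], [242, 199], [246, 212], [239, 227], [244, 229], [250, 224], [251, 230], [256, 228], [258, 203], [249, 188], [236, 181], [254, 199], [256, 214], [251, 224], [253, 208], [248, 194], [228, 179], [207, 185], [190, 210], [190, 196], [211, 176], [223, 174], [241, 179], [253, 189], [262, 210], [257, 231], [266, 240], [269, 296], [279, 295], [285, 284], [286, 266], [311, 266], [315, 235], [320, 233], [326, 237], [323, 252], [327, 253], [327, 265], [332, 253], [338, 253], [343, 260], [348, 256], [356, 258], [356, 285], [362, 295], [373, 297]]
grey 30678.0 [[78, 156], [97, 265], [222, 265], [223, 256], [223, 261], [257, 261], [267, 267], [269, 298], [281, 297], [284, 288], [298, 286], [285, 277], [289, 267], [315, 271], [316, 260], [320, 259], [326, 271], [351, 266], [355, 279],
[... 1779 characters left out ...]
 13], [526, 15], [520, 12], [526, 8], [516, 10], [511, 7], [514, 4], [540, 2], [481, 5], [476, 1], [480, 4], [473, 6], [473, 1], [306, 0], [194, 18], [192, 15], [184, 20], [163, 17], [157, 21], [150, 20], [151, 16], [191, 9], [166, 9], [162, 13], [164, 9], [147, 12], [145, 7], [190, 0], [87, 0], [90, 6], [80, 12], [81, 22], [75, 20], [81, 24], [65, 28], [68, 32], [48, 41], [48, 45], [55, 45], [48, 50], [46, 46], [39, 55], [63, 50], [67, 55], [55, 54], [50, 61], [43, 58], [38, 64], [36, 60], [16, 66], [9, 64], [7, 70]]
blue 16503.0 [[66, 144], [90, 275], [265, 275], [265, 267], [97, 267], [76, 162], [78, 154], [255, 151], [275, 154], [276, 176], [377, 176], [375, 275], [434, 275], [445, 141]]
```

```bash
python3 - <<'E'
from h import *
c=pose('wrist');where()
P=onz(c,[(273,178),(377,178),(374,298),(269,298)],.1004);print('plate',P.round(4).tolist(),P.mean(0).round(4))
v=P[0]+P[1]-P[2]-P[3];print('yaw',np.arctan2(v[1],v[0]),'len',[np.linalg.norm(P[i]-P[i-1]).round(4) for i in range(4)])
print('nest far bay corner',onz(c,[(269,153)],.029).round(4),'tray far -y corner',onz(c,[(446,140.5)],.03).round(4),'tray far +y corner',onz(c,[(65,143)],.03).round(4))
tc=np.array([.615,.028]);y=-.088;Rt=np.array([[np.cos(y),-np.sin(y)],[np.sin(y),np.cos(y)]])
print('pred nest corner',tc+Rt@[.05,-.015],'pred tray corners',tc+Rt@[.06,-.162],tc+Rt@[.06,.162])
print('clamp target',tc+Rt@[0,-.058])
E
```

```text
t 17.90 tcp [602.5 -31.  192.1] phi -1.660 tilt [-0.004  0.   ] op 0.221 ff 98.6 F [ 0.4  0.5 -6.6] q [-0.22  0.17  1.79 -0.    1.19  1.44]
plate [[0.6517, -0.0027, 0.1004], [0.6456, -0.0702, 0.1004], [0.5604, -0.0641, 0.1004], [0.5671, 0.0111, 0.1004]] [ 0.6062 -0.0315  0.1004]
yaw -0.11613972584584652 len [np.float64(0.0856), np.float64(0.0678), np.float64(0.0855), np.float64(0.0755)]
nest far bay corner [[0.6658 0.0082 0.029 ]] tray far -y corner [[ 0.6632 -0.1394  0.03  ]] tray far +y corner [[0.6921 0.181  0.03  ]]
pred nest corner [0.66348823 0.00866372] pred tray corners [ 0.66053022 -0.13864633] [0.68900544 0.18409995]
clamp target [ 0.60990259 -0.02977557]
```

step_arm --increments '[[[5,0.5,0],[0,0,0]],[[0,0,-15],[0,0,0]],[[0,0,-20],[0,0,0]],[[0,0,-8],[0,0,0]],[[0,0,0],[0,0,0]],[[0,0,0],[0,0,0]],[[0,0,0],[0,0,0]]]'

```text
time: 18.48
eef_pos: [0.6097, -0.0305, 0.1523]
tcp_rot: [0.999, -0.045, 0.001, 0.0]
contact_force: [0.5, 0.5, -6.8]
opening: 0.22
finger_force: 98.4
```

```bash
python3 - <<'E'
from h import *
where();c,im=snap('wrist','w15.png')
hsv=cv2.cvtColor(im,41);H,S,V=cv2.split(hsv);bl=((H>100)&(H<120)&(S>120)).astype(np.uint8)
cs,_=cv2.findContours(bl,cv2.RETR_EXTERNAL,cv2.CHAIN_APPROX_NONE)
for b in cs:
    if cv2.contourArea(b)>300: print(cv2.contourArea(b),cv2.approxPolyDP(b,2,True)[:,0].tolist())
for col in(300,330,360): print(col,[(r,bl[r,col],V[r,col]) for r in range(120,200,4)])
E
```

```text
t 18.48 tcp [609.7 -30.5 152.3] phi -1.660 tilt [ 0.002 -0.   ] op 0.220 ff 98.4 F [ 0.5  0.5 -6.8] q [-0.22  0.22  1.81  0.    1.11  1.44]
19781.0 [[464, 154], [136, 154], [35, 157], [64, 301], [264, 303], [267, 298], [266, 293], [72, 293], [63, 277], [49, 207], [52, 202], [47, 169], [265, 165], [270, 167], [271, 176], [377, 176], [379, 203], [374, 301], [448, 302]]
300 [(120, np.uint8(0), np.uint8(112)), (124, np.uint8(0), np.uint8(113)), (128, np.uint8(0), np.uint8(116)), (132, np.uint8(0), np.uint8(115)), (136, np.uint8(0), np.uint8(116)), (140, np.uint8(0), np.uint8(116)), (144, np.uint8(0), np.uint8(114)), (148, np.uint8(0), np.uint8(114)), (152, np.uint8(0), np.uint8(171)), (156, np.uint8(1), np.uint8(237)), (160, np.uint8(1), np.uint8(236)), (164, np.uint8(1), np.uint8(233)), (168, np.uint8(1), np.uint8(217)), (172, np.uint8(1), np.uint8(236)), (176, np.uint8(1), np.uint8(220)), (180, np.uint8(0), np.uint8(246)), (184, np.uint8(0), np.uint8(246)), (188, np.uint8(0), np.uint8(246)), (192, np.uint8(0), np.uint8(246)), (196, np.uint8(0), np.uint8(246))]
330 [(120, np.uint8(0), n
[... 683 characters left out ...]
[(120, np.uint8(0), np.uint8(114)), (124, np.uint8(0), np.uint8(118)), (128, np.uint8(0), np.uint8(117)), (132, np.uint8(0), np.uint8(117)), (136, np.uint8(0), np.uint8(117)), (140, np.uint8(0), np.uint8(117)), (144, np.uint8(0), np.uint8(114)), (148, np.uint8(0), np.uint8(115)), (152, np.uint8(0), np.uint8(181)), (156, np.uint8(1), np.uint8(237)), (160, np.uint8(1), np.uint8(237)), (164, np.uint8(1), np.uint8(234)), (168, np.uint8(1), np.uint8(182)), (172, np.uint8(1), np.uint8(236)), (176, np.uint8(1), np.uint8(217)), (180, np.uint8(0), np.uint8(246)), (184, np.uint8(0), np.uint8(246)), (188, np.uint8(0), np.uint8(246)), (192, np.uint8(0), np.uint8(246)), (196, np.uint8(0), np.uint8(246))]
```

```bash
python3 - <<'E'
from h import *
c=pose('wrist');s=readout.get_state();M=R.from_quat(s['tcp_rot']).as_matrix();T=s['eef_pos']
f=lambda px,z:((onz(c,px,z)-T)@M*1e3).round(1)[:,:2].tolist()
print('tray far/near lip (col400)',f([(400,154.5),(410,301.5)],.03))
for z in(.061,.055,.05):print('plate TL TR BR',z,f([(271.5,177.5),(378,177.5),(374.5,298)],z))
print('nest corners far',f([(267,166)],.029),'far -y lip corner',f([(464.5,154)],.03),'near -y lip',f([(449,302.5)],.03),'far +y lip',f([(35,157)],.03))
E
```

```text
tray far/near lip (col400) [[60.6, 56.3], [-56.3, 71.5]]
plate TL TR BR 0.061 [[47.1, -33.6], [47.1, 35.9], [-38.5, 37.1]]
plate TL TR BR 0.055 [[46.5, -34.4], [46.5, 36.8], [-41.3, 38.1]]
plate TL TR BR 0.05 [[46.0, -35.1], [46.0, 37.6], [-43.7, 38.9]]
nest corners far [[52.3, -41.0]] far -y lip corner [[61.3, 103.9]] near -y lip [[-57.5, 103.9]] far +y lip [[61.4, -217.3]]
```

step_arm --increments '[[[0,0,-12],[0,0,0]],[[0,0,-14],[0,0,0]],[[0,0,-8],[0,0,0]],[[0,0,-4],[0,0,0]],[[0,0,-2],[0,0,0]],[[0,0,-1],[0,0,0]],[[0,0,0],[0,0,0]],[[0,0,0],[0,0,0]]]'

```text
time: 19.2
eef_pos: [0.6095, -0.0302, 0.1107]
tcp_rot: [0.999, -0.045, 0.001, 0.0]
contact_force: [0.0, -0.1, -6.1]
opening: 0.223
finger_force: 98.6
```

step_arm --increments '[[[0,0,-1],[0,0,0]],[[0,0,-1],[0,0,0]],[[0,0,-1],[0,0,0]],[[0,0,0],[0,0,0]],[[0,0,0],[0,0,0]]]'

```text
time: 19.62
eef_pos: [0.6094, -0.0301, 0.108]
tcp_rot: [0.999, -0.045, 0.0, 0.0]
contact_force: [-0.6, 0.4, -2.2]
opening: 0.223
finger_force: 99.1
```

step_arm --increments '[[[0,0,-0.7],[0,0,0]],[[0,0,0],[0,0,0]],[[0,0,0],[0,0,0]]]'

```text
time: 19.87
eef_pos: [0.6095, -0.0301, 0.108]
tcp_rot: [0.999, -0.045, 0.001, 0.0]
contact_force: [-4.3, 1.7, 5.4]
opening: 0.223
finger_force: 100.0
```

step_arm --increments '[[[0,0,0],[0,0,0]],[[0,0,0],[0,0,0]],[[0,0,0],[0,0,0]],[[0,0,0],[0,0,0]],[[0,0,0],[0,0,0]]]' --fingers 1

```text
time: 20.28
eef_pos: [0.6092, -0.0303, 0.1063]
tcp_rot: [0.999, -0.045, 0.0, 0.0]
contact_force: [0.0, 0.6, -1.0]
opening: 0.918
finger_force: 0.0
```

step_arm --increments '[[[0,0,10],[0,0,0]],[[0,0,25],[0,0,0]],[[0,0,35],[0,0,0]],[[0,0,35],[0,0,0]],[[0,0,20],[0,0,0]],[[0,0,0],[0,0,0]],[[0,0,0],[0,0,0]]]'

```text
time: 20.87
eef_pos: [0.61, -0.0303, 0.2342]
tcp_rot: [0.999, -0.045, 0.002, 0.0]
contact_force: [0.4, 0.4, -0.6]
opening: 0.999
finger_force: 0.0
```

```bash
python3 - <<'E'
from h import *
where();c,im=snap('wrist','w16.png')
s=readout.get_state();M=R.from_quat(s['tcp_rot']).as_matrix();T=s['eef_pos']
f=lambda px,z:((onz(c,px,z)-T)@M*1e3).round(1)[:,:2].tolist()
hsv=cv2.cvtColor(im,41);H,S,V=cv2.split(hsv);bl=((H>100)&(H<120)&(S>120)).astype(np.uint8)
for m,n,z in((bl,'blue',.03),(((S<40)&(V>225)).astype(np.uint8),'white',.017)):
  cs,_=cv2.findContours(m,cv2.RETR_EXTERNAL,cv2.CHAIN_APPROX_NONE)
  for b in cs:
    if cv2.contourArea(b)>300: p=cv2.approxPolyDP(b,3,True)[:,0];print(n,p.tolist(),f(p,z))
ct,it=snap('top','top1.png')
bs,V=blobs(it,'red',60)
for b in bs:
    e=cv2.minAreaRect(b);print('red',np.round(e[0]),np.round(e[1]),onz(ct,[e[0]],.155)[0].round(4))
bs,V=blobs(it,'wood',60)
for b in bs: e=cv2.minAreaRect(b);print('wood',np.round(e[0]),np.round(e[1]))
E
```

```text
t 20.87 tcp [610.  -30.3 234.2] phi -1.660 tilt [ 0.005 -0.001] op 0.999 ff 0.0 F [ 0.4  0.4 -0.6] q [-0.22  0.14  1.74  0.    1.25  1.44]
blue [[430, 152], [99, 154], [116, 268], [303, 269], [303, 254], [284, 253], [281, 262], [121, 260], [108, 163], [279, 161], [281, 167], [359, 167], [357, 252], [337, 254], [337, 269], [421, 269]] [[61.9, 102.9], [61.7, -216.4], [-55.5, -217.3], [-56.2, -19.7], [-39.9, -19.5], [-38.8, -38.9], [-48.6, -42.3], [-46.6, -210.4], [53.0, -208.5], [53.2, -41.1], [47.6, -39.4], [47.5, 35.4], [-37.8, 35.7], [-40.0, 15.3], [-56.3, 15.5], [-56.5, 103.0]]
white [[244, 189], [222, 192], [211, 211], [212, 224], [224, 235], [227, 232], [214, 218], [220, 205], [233, 203], [242, 210], [241, 229], [248, 222], [242, 204], [220, 199], [226, 193], [247, 194], [260, 216], [256, 198]] [[24.9, -78.9], [22.0, -101.5], [2.4, -114.4], [-11.3, -114.5], [-23.2, -102.8], [-19.9, -99.4], [-4.9, -111.9], [8.6, -104.6], [10.7, -91.0], [3.4, -82.2], [-16.7, -84.4], [-9.3, -76.7], [9.6, -81.8], [14.8, -104.1], [20.9, -97.5], [19.8, -76.1], [-3.0, -63.9], [15.7, -67.2]]
white [[283, 168], [285, 220], [301, 218], [307, 212], [308, 198], [296, 198], [295, 191], [301, 185], [309, 189], [312, 175], [322, 170], [327, 173], [332, 189], [340, 185], [345, 192], [342, 199], [333, 198], [332, 217], [355, 234], [357, 167]] [[45.7, -38.8], [-7.2, -38.2], [-5.1, -21.6], [1.1, -15.4], [15.6, -14.2], [15.6, -26.4], [22.7, -27.3], [28.8, -21.1], [24.7, -13.1], [38.7, -10.0], [43.6, -0.0], [40.7, 5.0], [24.7, 10.1], [28.7, 18.1], [21.7, 23.3], [14.5, 20.3], [15.6, 11.2], [-4.1, 10.3], [-22.2, 34.5], [46.6, 34.8]]
red [608. 393.] [28. 14.] [ 0.2124 -0.5582  0.155 ]
red [142. 268.] [30. 21.] [0.4435 0.3866 0.155 ]
red [151. 176.] [25. 27.] [0.6361 0.3804 0.155 ]
wood [258. 274.] [41. 14.]
wood [390. 165.] [ 5. 69.]
wood [345. 314.] [134. 380.]
wood [320. 149.] [ 4. 71.]
```

The clamp is standing, with about 2 mm to the nests and about 58 mm of gap left behind it. Next is the thick wood.

step_arm --increments '[[[-15,3,0],[0,0,-0.1]],[[-24,5,0],[0,0,-0.12]],[[-24,5,0],[0,0,-0.12]],[[-24,5,0],[0,0,-0.12]],[[-24,5,0],[0,0,-0.12]],[[-14,4,-15],[0,0,-0.1]],[[0,0,-10],[0,0,0]],[[0,0,0],[0,0,0]]]'

```text
time: 21.63
eef_pos: [0.4815, -0.0026, 0.2023]
tcp_rot: [0.927, -0.374, -0.003, 0.001]
contact_force: [-0.2, 0.3, -0.5]
opening: 1.001
finger_force: 0.0
```

step_arm --increments '[[[0,0,0],[0,0,0]],[[0,0,0],[0,0,0]]]'

```text
time: 21.8
eef_pos: [0.4847, -0.0034, 0.2062]
tcp_rot: [0.927, -0.375, -0.0, 0.0]
contact_force: [-0.3, -0.3, 1.3]
opening: 1.003
finger_force: 0.0
```

```bash
cat > wd.py <<'E'
from h import *
import sys
where();c,im=snap('wrist',sys.argv[1])
s=readout.get_state();M=R.from_quat(s['tcp_rot']).as_matrix();T=s['eef_pos']
f=lambda px,z:((onz(c,px,z)-T)@M*1e3).round(1)[:,:2].tolist()
bs,V=blobs(im,'wood',800)
for b in bs:
    p=cv2.approxPolyDP(b,4,True)[:,0];print('sil',p.tolist(),f(p,.06))
    m=np.zeros(V.shape,np.uint8);cv2.drawContours(m,[b],-1,255,-1);v=V[m>0];t,_=cv2.threshold(v.reshape(-1,1).copy(),0,255,cv2.THRESH_OTSU)
    print('otsu',t,np.histogram(v,12,(0,256))[0].tolist())
    mm=((V>t)&(m>0)).astype(np.uint8);cs,_=cv2.findContours(mm,cv2.RETR_EXTERNAL,cv2.CHAIN_APPROX_NONE);k=max(cs,key=cv2.contourArea)
    p=cv2.approxPolyDP(k,4,True)[:,0];print('bright',p.tolist(),f(p,.06))
E
python3 wd.py w17.png
```

```text
t 21.80 tcp [484.7  -3.4 206.2] phi -2.339 tilt [-0.  0.] op 1.003 ff 0.0 F [-0.3 -0.3  1.3] q [-0.22 -0.12  2.06 -0.    1.2   2.12]
sil [[537, 442], [503, 461], [492, 478], [531, 479], [545, 459]] [[-234.8, 228.0], [-259.6, 195.0], [-284.2, 187.0], [-288.6, 232.7], [-259.6, 242.5]]
otsu 95.0 [0, 0, 0, 74, 172, 964, 0, 0, 0, 0, 0, 0]
bright [[536, 442], [496, 469], [500, 479], [530, 479], [544, 459]] [[-234.7, 226.9], [-270.9, 189.2], [-286.2, 196.4], [-288.5, 231.5], [-259.6, 241.3]]
sil [[215, 313], [217, 344], [204, 370], [262, 398], [274, 382], [280, 348]] [[-80.4, -96.7], [-112.4, -97.8], [-141.1, -113.0], [-172.9, -59.0], [-154.0, -46.4], [-116.2, -39.2]]
otsu 183.0 [0, 0, 0, 32, 27, 923, 1211, 65, 72, 80, 169, 1310]
bright [[214, 352], [206, 371], [260, 398], [273, 382]] [[-121.0, -101.4], [-142.2, -111.1], [-172.9, -60.9], [-154.0, -47.3]]
sil [[354, 171], [311, 172], [305, 180], [312, 279], [363, 275], [364, 179]] [[45.3, 25.3], [44.5, -9.1], [38.2, -14.0], [-47.3, -8.9], [-43.6, 35.3], [39.0, 33.5]]
otsu 204.0 [0, 0, 0, 0, 24, 130, 274, 1114, 1183, 308, 228, 2909]
bright [[361, 177], [306, 180], [309, 235], [344, 237], [351, 226], [363, 223]] [[40.6, 31.0], [38.2, -13.2], [-7.6, -11.2], [-9.4, 18.2], [0.1, 23.9], [2.7, 33.8]]
```

step_arm --increments '[[[-10,-6,-20],[0,0,0.03]],[[0,0,-35],[0,0,0]],[[0,0,-30],[0,0,0]],[[0,0,0],[0,0,0]],[[0,0,0],[0,0,0]]]'

```text
time: 22.27
eef_pos: [0.4735, -0.0091, 0.1205]
tcp_rot: [0.933, -0.361, -0.002, 0.0]
contact_force: [0.6, 0.4, 0.3]
opening: 0.997
finger_force: 0.0
```

```bash
python3 wd.py w18.png; python3 - <<'E'
from h import *
print('top cam @.06',onz(pose('top'),[(335,260.6)],.06))
E
```

```text
t 22.27 tcp [473.5  -9.1 120.5] phi -2.310 tilt [-0.003  0.001] op 0.997 ff 0.0 F [0.6 0.4 0.3] q [-0.23 -0.04  2.15  0.    1.03  2.08]
sil [[205, 370], [198, 386], [225, 421], [246, 415], [250, 394]] [[-79.7, -78.4], [-92.7, -84.7], [-122.5, -68.7], [-116.9, -53.3], [-98.9, -49.3]]
otsu 109.0 [0, 0, 0, 33, 66, 871, 608, 0, 0, 0, 0, 0]
bright [[206, 371], [199, 386], [228, 422], [244, 415], [250, 394]] [[-80.4, -77.8], [-92.7, -84.0], [-123.4, -66.6], [-117.0, -54.7], [-98.9, -49.3]]
sil [[292, 175], [280, 187], [283, 318], [354, 322], [362, 187], [351, 176]] [[49.2, -16.7], [42.4, -23.7], [-40.3, -24.6], [-43.3, 20.5], [42.4, 22.9], [48.6, 16.5]]
otsu 203.0 [0, 0, 0, 0, 50, 196, 653, 1975, 2544, 663, 629, 4982]
bright [[281, 187], [283, 261], [294, 262], [302, 255], [334, 257], [339, 249], [354, 255], [352, 248], [360, 238], [359, 186]] [[42.4, -23.1], [-2.0, -23.3], [-2.7, -16.7], [1.8, -11.8], [0.5, 7.4], [5.5, 10.3], [1.7, 19.3], [6.1, 18.0], [12.3, 22.6], [42.9, 21.2]]
top cam @.06 [[ 0.47674068 -0.01012931  0.06      ]]
```

step_arm --increments '[[[0,1,-30],[0,0,0]],[[0,0,-35],[0,0,0]],[[0,0,-23],[0,0,0]],[[0,0,-8],[0,0,0]],[[0,0,-2],[0,0,0]],[[0,0,0],[0,0,0]]]'

```text
time: 22.82
eef_pos: [0.4758, -0.0085, 0.0251]
tcp_rot: [0.933, -0.361, 0.001, -0.0]
contact_force: [-0.0, 0.2, 0.1]
opening: 1.0
finger_force: 0.0
```

step_arm --increments '[[[0,0,0],[0,0,0]],[[0,0,0],[0,0,0]],[[0,0,0],[0,0,0]],[[0,0,0],[0,0,0]],[[0,0,0],[0,0,0]],[[0,0,0],[0,0,0]]]' --fingers -1 --grip_force 50

```text
time: 23.32
eef_pos: [0.4754, -0.0085, 0.0252]
tcp_rot: [0.933, -0.361, 0.001, -0.0]
contact_force: [-0.9, -0.2, 6.3]
opening: 0.552
finger_force: 53.1
```

step_arm --increments '[[[0,0,5],[0,0,0]],[[0,0,25],[0,0,0]],[[0,0,40],[0,0,0]],[[0,0,40],[0,0,0]],[[0,0,40],[0,0,0]],[[0,0,30],[0,0,0]],[[0,0,0],[0,0,0]],[[0,0,0],[0,0,0]]]'

```text
time: 23.98
eef_pos: [0.4748, -0.0082, 0.2055]
tcp_rot: [0.932, -0.361, 0.002, -0.0]
contact_force: [-0.7, 0.7, -2.4]
opening: 0.557
finger_force: 52.5
```

```bash
python3 wd.py w19.png
```

```text
t 23.98 tcp [474.8  -8.2 205.5] phi -2.310 tilt [ 0.004 -0.001] op 0.557 ff 52.5 F [-0.7  0.7 -2.4] q [-0.23 -0.15  2.08  0.    1.2   2.08]
sil [[220, 317], [200, 306], [171, 344], [172, 351], [197, 347]] [[-81.7, -93.6], [-70.9, -110.7], [-110.2, -142.2], [-117.7, -142.3], [-113.0, -117.9]]
otsu 172.0 [0, 0, 0, 24, 48, 719, 29, 31, 23, 21, 76, 185]
bright [[173, 350], [197, 342], [179, 333]] [[-116.6, -141.2], [-107.7, -117.3], [-98.5, -133.2]]
sil [[274, 199], [247, 231], [255, 358], [251, 388], [257, 386], [258, 404], [315, 410], [383, 404], [393, 228], [367, 199]] [[25.1, -40.7], [-1.8, -64.3], [-124.2, -64.2], [-158.0, -70.1], [-155.6, -64.1], [-176.8, -64.4], [-183.6, -8.4], [-176.7, 58.4], [0.8, 57.6], [25.1, 35.1]]
otsu 193.0 [0, 0, 0, 85, 191, 1625, 4595, 10489, 487, 913, 1348, 8658]
bright [[248, 232], [253, 313], [279, 316], [286, 302], [296, 317], [293, 312], [307, 301], [333, 290], [348, 297], [363, 295], [374, 305], [390, 283], [393, 232], [388, 227], [253, 227]] [[-2.6, -63.5], [-77.5, -63.4], [-80.4, -40.1], [-66.6, -33.4], [-81.3, -24.9], [-76.4, -27.4], [-65.6, -14.8], [-55.0, 8.1], [-61.7, 21.4], [-59.8, 34.5], [-69.5, 44.7], [-48.5, 57.7], [-2.6, 57.8], [1.6, 53.4], [1.7, -59.1]]
```

step_arm --increments '[[[10,-12,0],[0,0,0.08]],[[16,-18,0],[0,0,0.11]],[[22,-18,0],[0,0,0.11]],[[24,-16,0],[0,0,0.11]],[[24,-12,0],[0,0,0.11]],[[22,-8,0],[0,0,0.08]],[[13,-4,0],[0,0,0.05]],[[0,0,0],[0,0,0]]]'

```text
time: 24.7
eef_pos: [0.6052, -0.0968, 0.1994]
tcp_rot: [0.999, -0.045, -0.003, -0.001]
contact_force: [-1.1, -0.5, -1.9]
opening: 0.553
finger_force: 52.4
```

step_arm --increments '[[[0,0,-20],[0,0,0]],[[0,0,-25],[0,0,0]],[[0,0,-10],[0,0,0]],[[0,0,0],[0,0,0]],[[0,0,0],[0,0,0]]]'

```text
time: 25.12
eef_pos: [0.6034, -0.0955, 0.1466]
tcp_rot: [0.999, -0.045, -0.002, -0.001]
contact_force: [-0.3, -0.4, -1.2]
opening: 0.553
finger_force: 52.3
```

```bash
cat > bay.py <<'E'
from h import *
import sys
where();c,im=snap('wrist',sys.argv[1])
s=readout.get_state();M=R.from_quat(s['tcp_rot']).as_matrix();T=s['eef_pos']
f=lambda px,z:((onz(c,px,z)-T)@M*1e3).round(1)[:,:2].tolist()
H,S,V=cv2.split(cv2.cvtColor(im,41))
for m,n,z in(((H>100)&(H<120)&(S>120),'blue',.03),((S<40)&(V>225),'white',.017),((H>8)&(H<28)&(S>50)&(V>70),'wood',T[2]+.035)):
  cs,_=cv2.findContours(m.astype(np.uint8),cv2.RETR_EXTERNAL,cv2.CHAIN_APPROX_NONE)
  for b in cs:
    if cv2.contourArea(b)>300: p=cv2.approxPolyDP(b,3,True)[:,0];print(n,[(*a,*q) for a,q in zip(p.tolist(),f(p,z))])
E
python3 bay.py w20.png
```

```text
t 25.12 tcp [603.4 -95.5 146.6] phi -1.660 tilt [-0.004  0.001] op 0.553 ff 52.3 F [-0.3 -0.4 -1.2] q [-0.32  0.23  1.81  0.    1.11  1.34]
blue [(0, 292, -48.9, -270.0), (0, 301, -57.2, -272.3), (136, 303, -57.0, -152.0), (138, 297, -51.7, -149.5)]
blue [(247, 283, -39.1, -59.9), (237, 287, -42.5, -68.1), (228, 284, -39.9, -75.0), (216, 303, -56.5, -86.0), (241, 300, -53.7, -65.6)]
blue [(378, 152, 60.9, 38.7), (0, 156, 61.5, -241.0), (0, 168, 52.7, -243.1), (185, 165, 52.3, -99.5), (187, 170, 48.7, -98.4), (284, 169, 49.0, -28.2), (288, 197, 28.8, -25.8), (363, 196, 29.5, 29.0), (376, 204, 23.6, 38.7)]
white [(283, 173, 45.0, -30.3), (187, 173, 45.4, -103.5), (194, 247, -13.4, -103.9), (206, 246, -12.6, -94.0), (202, 194, 29.3, -93.4), (208, 185, 36.2, -88.1), (234, 176, 42.9, -67.6), (243, 182, 38.3, -61.0), (244, 192, 30.7, -60.7), (267, 193, 29.8, -43.1), (270, 201, 23.6, -41.0), (283, 192, 30.6, -30.8)]
wood [(74, 363, -5.4, -89.8), (53, 369, -8.3, -98.5), (8, 409, -27.6, -122.5), (22, 431, -38.1, -119.7), (87, 382, -13.4, -86.6)]
wood [(273, 201, 52.2, -16.0), (246, 234, 42.0, -24.7), (257, 402, -20.6, -24.8), (315, 410, -24.0, -3.9), (383, 404, -21.5, 20.6), (393, 228, 43.9, 20.2), (363, 199, 52.8, 10.8)]
```

step_arm --increments '[[[2,-2,0],[0,0,0]],[[0,0,-20],[0,0,0]],[[0,0,-25],[0,0,0]],[[0,0,-22],[0,0,0]],[[0,0,-12],[0,0,0]],[[0,0,0],[0,0,0]],[[0,0,0],[0,0,0]],[[0,0,0],[0,0,0]]]'

```text
time: 25.83
eef_pos: [0.608, -0.0986, 0.071]
tcp_rot: [0.999, -0.045, 0.001, 0.0]
contact_force: [0.4, -1.8, -1.5]
opening: 0.552
finger_force: 55.1
```

```bash
python3 bay.py w21.png
```

```text
t 25.83 tcp [608.  -98.6  71. ] phi -1.660 tilt [ 0.002 -0.001] op 0.552 ff 55.1 F [ 0.4 -1.8 -1.5] q [-0.33  0.33  1.83 -0.    0.97  1.33]
blue [(0, 362, -60.9, -204.7), (55, 363, -60.1, -166.6), (66, 353, -52.6, -157.6), (0, 351, -52.8, -202.3)]
blue [(394, 167, 57.5, 35.8), (0, 171, 57.5, -172.5), (0, 188, 48.5, -174.6), (136, 186, 48.4, -97.6), (137, 191, 45.8, -97.5), (256, 190, 45.9, -34.8), (265, 191, 45.3, -30.2), (268, 201, 40.1, -28.8), (277, 197, 42.2, -24.1), (367, 197, 42.2, 22.5), (391, 224, 27.8, 35.7)]
white [(133, 196, 41.2, -107.0), (137, 226, 23.9, -107.1), (192, 200, 38.7, -73.4), (209, 210, 33.0, -64.3), (208, 222, 26.1, -65.4), (241, 223, 25.4, -46.6), (245, 259, 3.9, -45.6), (248, 258, 4.5, -43.8), (246, 233, 19.6, -44.1), (263, 208, 34.0, -33.7), (261, 195, 41.3, -34.5)]
wood [(273, 201, 52.9, -16.0), (248, 232, 43.2, -24.1), (257, 402, -20.8, -24.8), (315, 410, -24.3, -3.6), (383, 404, -21.8, 21.3), (393, 228, 44.5, 21.0), (367, 200, 53.2, 12.6)]
```

step_arm --increments '[[[0,1,-12],[0,0,0]],[[0,0,-10],[0,0,0]],[[0,0,-8],[0,0,0]],[[0,0,-4],[0,0,0]],[[0,0,0],[0,0,0]],[[0,0,0],[0,0,0]]]'

```text
time: 26.38
eef_pos: [0.6063, -0.0969, 0.0342]
tcp_rot: [0.999, -0.045, -0.001, -0.0]
contact_force: [2.2, -0.9, -2.8]
opening: 0.552
finger_force: 55.1
```

step_arm --increments '[[[0,0,-2],[0,0,0]],[[0,0,-1],[0,0,0]],[[0,0,-1],[0,0,0]],[[0,0,0],[0,0,0]],[[0,0,0],[0,0,0]]]'

```text
time: 26.8
eef_pos: [0.6074, -0.0973, 0.0319]
tcp_rot: [0.999, -0.045, 0.0, 0.0]
contact_force: [1.6, -2.4, 1.4]
opening: 0.555
finger_force: 54.8
```

step_arm --increments '[[[0,0,-1],[0,0,0]],[[0,0,-1],[0,0,0]],[[0,0,0],[0,0,0]]]'

```text
time: 27.05
eef_pos: [0.6075, -0.0973, 0.0302]
tcp_rot: [0.999, -0.045, 0.001, 0.0]
contact_force: [0.4, -2.4, 4.8]
opening: 0.554
finger_force: 55.6
```

On the floor at the expected height. I open the fingers only part way, because of the clamp, and rise.

step_arm --increments '[[[0,0,0],[0,0,0]],[[0,0,0],[0,0,0]],[[0,0,0],[0,0,0]],[[0,0,0],[0,0,0]]]' --fingers 0.36

```text
time: 27.38
eef_pos: [0.6068, -0.097, 0.0291]
tcp_rot: [0.999, -0.045, -0.0, -0.0]
contact_force: [1.7, -2.4, 0.2]
opening: 0.679
finger_force: 0.0
```

step_arm --increments '[[[0,0,5],[0,0,0]],[[0,0,15],[0,0,0]],[[0,0,30],[0,0,0]],[[0,0,40],[0,0,0]],[[0,0,40],[0,0,0]],[[0,0,40],[0,0,0]],[[0,0,30],[0,0,0]],[[0,0,0],[0,0,0]]]'

```text
time: 28.05
eef_pos: [0.6099, -0.0975, 0.2384]
tcp_rot: [0.999, -0.044, 0.006, 0.002]
contact_force: [0.1, 0.2, 1.6]
opening: 0.681
finger_force: 0.0
```

step_arm --increments '[[[-10,20,0],[0,0,0]],[[-10,20,0],[0,0,0]],[[0,0,0],[0,0,0]],[[0,0,0],[0,0,0]],[[0,0,0],[0,0,0]]]'

```text
time: 28.47
eef_pos: [0.5865, -0.057, 0.2286]
tcp_rot: [0.999, -0.044, -0.001, -0.0]
contact_force: [1.0, -0.2, -0.6]
opening: 0.683
finger_force: 0.0
```

```bash
sed -i "s/T\[2\]+.035/.065/" bay.py; python3 bay.py w22.png
```

```text
t 28.47 tcp [586.5 -57.  228.6] phi -1.659 tilt [-0.002  0.   ] op 0.683 ff 0.0 F [ 1.  -0.2 -0.6] q [-0.27  0.1   1.79 -0.    1.25  1.39]
blue [(404, 127, 82.1, 74.7), (63, 130, 82.5, -245.6), (83, 248, -34.3, -246.4), (396, 250, -36.3, 73.9)]
white [(625, 209, 4.5, 319.2), (607, 213, 0.0, 299.4), (613, 240, -29.5, 313.2), (615, 211, 2.2, 308.1), (620, 228, -16.2, 318.3), (624, 226, -14.0, 322.5), (625, 233, -21.7, 325.6), (629, 228, -16.1, 328.9)]
white [(217, 168, 44.1, -103.7), (198, 165, 47.1, -122.4), (179, 180, 32.6, -142.8), (175, 196, 16.6, -148.6), (183, 209, 3.3, -141.8), (203, 213, -0.9, -121.6), (213, 203, 9.3, -110.5), (211, 184, 28.4, -110.9), (190, 173, 39.4, -131.1), (197, 169, 43.3, -123.7), (216, 172, 40.2, -105.0), (229, 196, 16.3, -93.7), (227, 179, 33.3, -94.5)]
white [(253, 144, 66.7, -67.1), (257, 225, -13.6, -67.0), (258, 211, 1.0, -65.3), (267, 197, 15.2, -55.6), (282, 190, 22.2, -40.3), (278, 153, 58.1, -43.2), (293, 146, 64.7, -28.5), (299, 152, 59.0, -22.8), (302, 171, 40.8, -20.2), (307, 163, 48.5, -15.2), (316, 167, 44.7, -6.4), (313, 176, 35.9, -9.4), (303, 174, 37.9, -19.2), (304, 196, 16.2, -18.5), (317, 210, 1.9, -5.6), (314, 218, -6.3, -8.6), (305, 218, -6.3, -17.8), (320, 229, -17.8, -2.6), (328, 229, -17.8, 5.6), (330, 145, 65.6, 7.1)]
wood [(169, 350, -130.0, -153.3), (146, 308, -83.8, -169.8), (127, 313, -89.4, -189.7), (99, 338, -117.7, -223.6), (108, 356, -138.4, -218.2), (132, 343, -122.7, -190.2), (147, 344, -123.5, -174.9), (153, 354, -135.0, -170.4)]
wood [(340, 142, 68.7, 14.2), (337, 239, -15.0, 12.7), (387, 241, -16.9, 57.5), (393, 143, 68.1, 58.3)]
```

```bash
python3 -c "
from h import *
print(sign_off())"
```

```text
the job is handed in; nothing more can be done
None
```

I handed the job in at about 28.5 s. The V-block, bush and clamp are set down in their places and the thick wood stands behind the clamp, with the look-alikes untouched; the hand-in returned no verdict.

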